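# Turn over the base-holder plate, load the figures and cover them

### The arm

A 6-joint arm with a two-finger parallel gripper is mounted at the origin on the work surface. World frame = base frame: x ahead of the robot, y to its left, z up, the work surface at z = 0. Lengths are in m, angles in degrees, forces in N, time in s.
With the tool pointing down it reaches from about 0.4 to 0.825 m from the base axis. Payload 7 kg.
Tool frame: the origin (TCP) lies at the centre of the arm's flange, where the gripper is bolted on; the fingertips stand 178 mm ahead of it and the grasp point (between the pads) lies 159 mm ahead of it; x points along the fingers, y is the direction in which the jaws open and shut, and the axes are right-handed (so a half turn about x gives the same grasp; the last joint's range is limited). The gripper opens to 88 mm and grips with 3 to 60 N. Pads are 19 mm wide; open, the fingers measure 130 mm over their backs; the gripper's body (78 mm by 193 mm) begins 47 mm behind the grasp point.
Start: joints at [83.256, 20.546, 0.682, 0, -70.136, -16.507], TCP at [0.266, 0.62, 0.405] pointing down, gripper open.
Joint ranges: [-176.03, 176.03], [-82.01, 121.73], [-58.28, 71.71], [-173.87, 95.51], [-174.79, -0.11], [-173.66, 173.66]. Speed limits (degrees/s): [136.94, 136.94, 172.46, 180, 180, 180].

### API

Orientations are given as [roll, pitch, yaw] about the fixed x, y, z axes, in that order (R = Rz(yaw) Ry(pitch) Rx(roll)).
In Python, from plant import ctrl gives the robot as it stands. The module is installed in compiled form; this text tells all that it offers.
- The arm moves only by the shell command python3 -m inch 'ROWS'. ROWS is JSON, one flat list of numbers, 7 for each row, row after row: the shift along the tool's x, y, z in m, then the turn, a rotation vector about the tool's x, y, z in degrees, then the finger opening in m, from 0 to 0.0876. In form: [dx, dy, dz, rx, ry, rz, hand, dx, dy, dz, rx, ry, rz, hand, ...]. A call has 1 to 20 rows; each row shifts and turns the pose as measured when the row begins, along the tool's axes as they then stand; what a row does not reach is not made up. A row lasts 1/8 s, in which the tool goes at most 62.5 mm and 10.7 degrees, less where a joint would pass 70% of its speed; a pose out of reach is approached as far as the arm can. A call with a gripper value outside its range is refused whole. The fingers move at their own pace and stop on an object; the grip force is fixed at half the most. Time passes only in rows, so rows that do not move let the fingers close. It gives the time, the measured TCP pose, the force and the opening at its end, in the units of the state.
- ctrl.get_obs(): the state, without advancing time (a new reading comes with each control period).
- ctrl.snapshot(name): name is "scene" or "top" or "wrist"; returns a dict with "color" (400x640x3 uint8, red, green, blue), "depth" (400x640 float32, m along the optical axis (not along the pixel's ray), 0 where there is no reading), "K" (3x3 intrinsics, pixels), "position" and "attitude" of the camera in the world; the wrist camera has in their place "hand_eye" (4x4, takes a point from camera to tool coordinates, whose origin is the TCP and whose axes are the tool frame's). Camera axes: x right, y up, looking along -z (the intrinsics and any distortion apply to the point x, -y, -z); pixel columns grow to the right and rows downward; lengths in m; the calibration is good to about 2 mm. A picture is of the moment at which its call begins: read the wrist's pose just before it.
- ctrl.close_job(): hands the job in, once; it reports no verdict.
The state is a dict: "clock": time; "joint_pos": joint angles; "qvel": joint speeds; "tau": joint torques, N m; "tool_pos": TCP position; "orientation": TCP orientation; "force": force on the tool from outside, world axes, zero at the start; "moment": the same for the moment, N m; "opening": finger opening in m.
Only numpy, scipy, OpenCV 4.12 (cv2) and the standard library are available. Lean on these libraries where they do the work, as an engineer would, in place of code of your own. Each camera call takes 0.05 s, during which the arm holds its last target.

### The job

Put the primed figures away on the dust-cover stand. Take the clear cover off and set it aside; the plywood base-holder plate under it lies with its two big recesses up, so lift it off, turn it over (the grooved rack is there to stand it on end meanwhile) and seat it fully down on the stand's two pins with the four small recesses up. Then stand every figure on the table upright in a small recess of its own, put the cover back on the stand's rim so that it sits level all round, and leave the dropper bottles and paint pots where they are.

Things in the scene. Friction and masses are not known exactly. Their poses are not given: they have to be found in the camera images.
- stand: Fixed wooden stand: board 116 x 212 x 8 mm (its 8 mm high ledge is the rim for the cover), plinth 82 x 178 mm up to 16 mm, two bearer bars 56 x 14 mm across at y = +-45 mm, tops at 40 mm, where the plate rests, a 16 mm wide middle bar with two pins. Beside the plate's long edges at y = 0 nothing rises above 16 mm. Origin: underside centre; y along the long side, z up. Yaw within 0.3 rad of 0.
- pin_far (a point): Axis of the steel pin at x = +22 mm, y = 0 of the stand, at the bearer bars' height (40 mm). Pins are 8 mm thick, straight for 10 mm above this point, then taper over 5 mm to a 3 mm tip, 5 mm proud of a seated plate.
- pin_near (a point): Axis of the other, equal pin at x = -10 mm, y = 0 of the stand, 40 mm high. The pins are off centre across the stand, so the plate goes down with either face up, but only one way round.
- plate: Loose plywood plate 64 (x) x 160 (y) x 10 mm (z), 90 g, plain edges; grip it firmly across its 64 mm. Origin: its very middle. +z face: two 43 mm recesses (y = +-44.5 mm); -z face: four 29 mm recesses. Starts on the pins, +z up, axes along the stand's. Turned over about its own x it fits the pins, its y then against the stand's y. Seated, its origin is 45 mm above the stand's origin.
- hole_far (a point): Centre (mid-thickness) of the plate's round 10 mm through hole, at x = +22 mm, y = 0 of the plate; belongs on pin_far.
- hole_near (a point): Centre of the plate's square 10 mm through hole, at x = -10 mm, y = 0 of the plate; belongs on pin_near.
- seat1 (a point): Floor centre of a small recess of the plate, at x = 0, y = -62.5 mm, z = -1.5 mm of the plate; its opening is on the plate's -z face.
- seat2 (a point): Floor centre of a small recess of the plate, at x = 0, y = -26.5 mm, z = -1.5 mm of the plate; its opening is on the plate's -z face.
- seat3 (a point): Floor centre of a small recess of the plate, at x = 0, y = 26.5 mm, z = -1.5 mm of the plate; its opening is on the plate's -z face.
- seat4 (a point): Floor centre of a small recess of the plate, at x = 0, y = 62.5 mm, z = -1.5 mm of the plate; its opening is on the plate's -z face.
- rack: Fixed light wooden rack 100 (x) x 69 (y) x 38 mm high with two straight grooves along x, 14.5 mm wide and 22 mm deep below bevelled mouths (45 degrees, from 30 mm height up), open at both ends. A plate can stand on its 64 mm end in a groove, leaning up to 0.25 rad. Origin: underside centre, on the table; yaw within 0.3 rad of 0.
- groove_left (a point): Middle of the floor of the groove at y = +15.25 mm of the rack, 8 mm above the table.
- groove_right (a point): Middle of the floor of the groove at y = -15.25 mm of the rack, 8 mm above the table.
- cover: Loose clear plastic cover open below, 280 g: outside 96 (x) x 192 (y) x 99 mm, inside 90 x 186 x 96 mm, with a round wooden knob 20 mm thick on the middle of its top, 99 to 129 mm above its underside. Origin: centre of its open underside, z up. Starts on the stand, round the plinth, down on the ledge, with 4 mm to spare all round; it fits either way round.
- figure1: Grey primed figure on a round base 25 mm wide and 4 mm thick, 30 g, about 42 mm tall (with a staff, 47 mm; may be absent). Its robed body is round, 16 mm thick from 5 to 29 mm above the underside, and is gripped there from above. Origin: underside centre of the base, z up.
- figure2: Grey primed figure on a round base 25 mm wide and 4 mm thick, 30 g, about 42 mm tall (with a raised sword, 46 mm; may be absent). Its robed body is round, 16 mm thick from 5 to 29 mm above the underside, and is gripped there from above. Origin: underside centre of the base, z up.
- figure3: Grey primed figure on a round base 25 mm wide and 4 mm thick, 30 g, about 42 mm tall (with a round shield; may be absent). Its robed body is round, 16 mm thick from 5 to 29 mm above the underside, and is gripped there from above. Origin: underside centre of the base, z up.
- figure4: Grey primed figure on a round base 25 mm wide and 4 mm thick, 30 g, about 42 mm tall (with a cloak and carbine; may be absent). Its robed body is round, 16 mm thick from 5 to 29 mm above the underside, and is gripped there from above. Origin: underside centre of the base, z up.
- dropper1: Grey dropper bottle, 25 mm wide, 75 mm tall, bystander; origin: underside centre.
- dropper2: White dropper bottle, 25 mm wide, 75 mm tall, bystander; origin: underside centre.
- paintpot1: Small glass paint pot, 34 mm wide, 40 mm tall, black lid, bystander; origin: underside centre.
- paintpot2: Small glass paint pot, 34 mm wide, 40 mm tall, white lid, bystander; origin: underside centre.

How it is judged (in metres and radians):
On the way, in this order (a step that is already met when the one before it is completed fails the run):
1. the plate is seated on both pins, small recesses up (horizontal distance between hole_far and pin_far below 0.003 m and horizontal distance between hole_near and pin_near below 0.003 m and angle between plate's own z axis and vertical above 3.08 rad and z of plate in the frame of stand between 0.043 and 0.0475 m), for 0.3 s.
2. every figure stands in a small recess of the seated plate (all of step 1 and ((horizontal distance between figure1 and seat1 below 0.0045 m and z of seat1 in the frame of figure1 between -0.002 and 0.002 m) or (horizontal distance between figure1 and seat2 below 0.0045 m and z of seat2 in the frame of figure1 between -0.002 and 0.002 m) or (horizontal distance between figure1 and seat3 below 0.0045 m and z of seat3 in the frame of figure1 between -0.002 and 0.002 m) or (horizontal distance between figure1 and seat4 below 0.0045 m and z of seat4 in the frame of figure1 between -0.002 and 0.002 m)) and angle between each of figure1, figure2, figure3, figure4's own z axis and vertical below 0.1 rad and ((horizontal distance between figure2 and seat1 below 0.0045 m and z of seat1 in the frame of figure2 between -0.002 and 0.002 m) or (horizontal distance between figure2 and seat2 below 0.0045 m and z of seat2 in the frame of figure2 between -0.002 and 0.002 m) or (horizontal distance between figure2 and seat3 below 0.0045 m and z of seat3 in the frame of figure2 between -0.002 and 0.002 m) or (horizontal distance between figure2 and seat4 below 0.0045 m and z of seat4 in the frame of figure2 between -0.002 and 0.002 m)) and ((horizontal distance between figure3 and seat1 below 0.0045 m and z of seat1 in the frame of figure3 between -0.002 and 0.002 m) or (horizontal distance between figure3 and seat2 below 0.0045 m and z of seat2 in the frame of figure3 between -0.002 and 0.002 m) or (horizontal distance between figure3 and seat3 below 0.0045 m and z of seat3 in the frame of figure3 between -0.002 and 0.002 m) or (horizontal distance between figure3 and seat4 below 0.0045 m and z of seat4 in the frame of figure3 between -0.002 and 0.002 m)) and ((horizontal distance between figure4 and seat1 below 0.0045 m and z of seat1 in the frame of figure4 between -0.002 and 0.002 m) or (horizontal distance between figure4 and seat2 below 0.0045 m and z of seat2 in the frame of figure4 between -0.002 and 0.002 m) or (horizontal distance between figure4 and seat3 below 0.0045 m and z of seat3 in the frame of figure4 between -0.002 and 0.002 m) or (horizontal distance between figure4 and seat4 below 0.0045 m and z of seat4 in the frame of figure4 between -0.002 and 0.002 m))), for 0.3 s.
3. the cover sits level on the rim over them (horizontal distance between cover and stand below 0.007 m and z of cover in the frame of stand below 0.0105 m and angle between cover's own z axis and vertical below 0.03 rad and angle between the y axis of cover and the y axis of stand, either way round below 0.08 rad), for 0.3 s.
At the end, for the whole second after the job is handed in: Plate turned over, small recesses up, down on its bearers (+-2 mm), holes within 3 mm of the pins; every figure upright on the floor of a small recess (within 4.5 mm of its centre); cover down on the rim (2.5 mm), centred within 7 mm, level within 0.03 rad; all at rest (all of step 2 and all of step 3 and linear speed of each of plate, cover, figure1, figure2, figure3, figure4 below 0.02 m/s); the robot touches nothing.
It fails at once if a dropper bottle or paint pot is pushed more than 40 mm from its place (distance of any of dropper1, dropper2, paintpot1, paintpot2 from where it was at the start of the episode above 0.04 m).
Of figure1, figure2, figure3, figure4 only 2 to 4 are there at a start; the rules pass over those that are not, and their reading is None.
At some moment in a run one of figure1, figure2, figure3, figure4, cover may be knocked a few centimetres aside while the robot is not near it.
It also fails if it takes over 210 s, if anything falls off the work surface, if the arm or the gripper's body presses on something with over 40 N, if the wrist force passes 120 N, or if a joint passes its speed limit or range.

## Working session

There is one attempt and no reset: what is moved stays moved. The work goes in short steps, Python scripts to look and compute and a shell command to move; the robot and the scene stay as the last step left them, time stands still between calls to the robot, and variables do not carry over. Pictures are saved under pics/ and viewed, and the job is handed in when it is done.

```bash
ls; mkdir -p pics
python3 - <<'E'
from plant import ctrl
import cv2,numpy as np
print(ctrl.get_obs())
for n in ["scene","top","wrist"]:
    s=ctrl.snapshot(n); cv2.imwrite(f"pics/a_{n}.png",s["color"][:,:,::-1])
    print(n,{k:(np.round(v,4).tolist() if k not in("color","depth") else v.shape) for k,v in s.items()})
E
```

```text
pics
{'clock': 0.0, 'joint_pos': array([ 8.32556834e+01,  2.05905331e+01,  6.33293552e-01, -2.13955668e-02,
       -7.01334879e+01, -1.65082259e+01]), 'qvel': array([-0.04366221,  0.01052484, -0.06753682, -0.03230953, -0.10962401,
       -0.00198446]), 'tau': array([-8.62390061e-04, -5.82715416e+01,  2.93058211e+01,  6.99693024e+00,
        6.91286419e-03, -1.59348410e-04]), 'tool_pos': array([0.26638522, 0.6199999 , 0.40372495]), 'orientation': array([  94.01025598,   89.90706907, -109.24957326]), 'force': array([-0.00156612, -0.19601114,  0.04691226]), 'moment': array([-0.04364039,  0.01380412, -0.02495718]), 'opening': 0.08761932571429468}
scene {'color': (400, 640, 3), 'depth': (400, 640), 'K': [[429.3376, 0.0, 326.7308], [0.0, 429.3376, 202.7065], [0.0, 0.0, 1.0]], 'position': [1.0023, 0.6491, 0.6713], 'attitude': [52.7613, -0.9002, 144.6485]}
top {'color': (400, 640, 3), 'depth': (400, 640), 'K': [[445.1384, 0.0, 321.9464], [0.0, 445.1384, 191.1422], [0.0, 0.0, 1.0]], 'position': [0.3511, 0.0088, 1.0452], 'attitude': [9.4753, -0.5907, -89.3558]}
wrist {'color': (400, 640, 3), 'depth': (400, 640), 'K': [[307.4788, 0.0, 317.2794], [0.0, 307.4788, 203.5863], [0.0, 0.0, 1.0]], 'hand_eye': [[0.0002, 0.2618, -0.9651, 0.0194], [1.0, 0.0002, 0.0002, 0.0006], [0.0003, -0.9651, -0.2618, -0.0699], [0.0, 0.0, 0.0, 1.0]]}
```

View pics/a_scene.png

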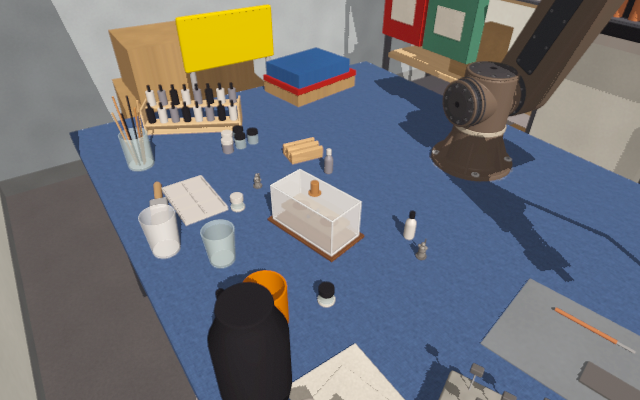

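View pics/a_top.png

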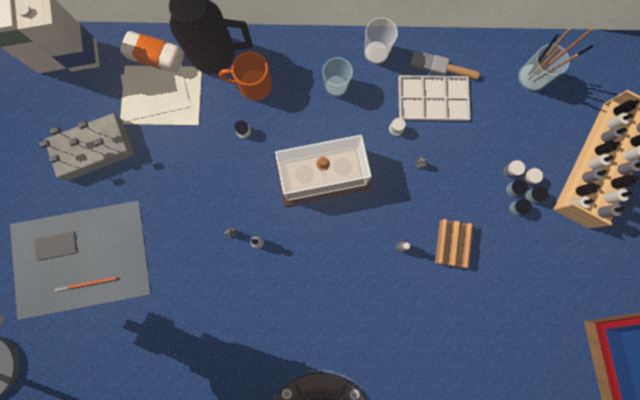

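View pics/a_wrist.png

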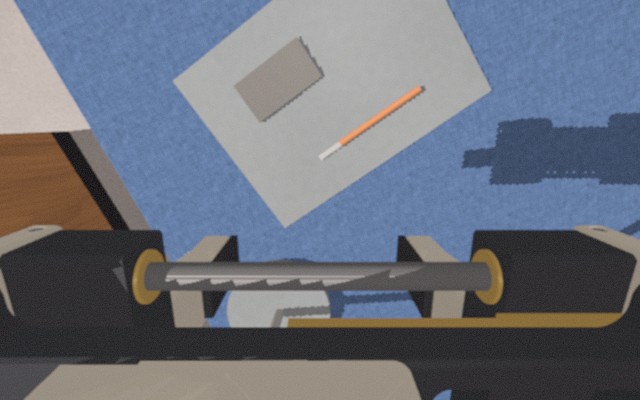

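```bash
cat > h.py <<'E'
import numpy as np,cv2
from scipy.spatial.transform import Rotation as Ro
from plant import ctrl
def RPY(a): return Ro.from_euler('xyz',a,degrees=True).as_matrix()
def tool():
    o=ctrl.get_obs(); T=np.eye(4);T[:3,:3]=RPY(o["orientation"]);T[:3,3]=o["tool_pos"];return T
def snap(n):
    Tt=tool(); s=ctrl.snapshot(n); C=np.eye(4)
    if n=="wrist": C=Tt@s["hand_eye"]
    else: C[:3,:3]=RPY(s["attitude"]);C[:3,3]=s["position"]
    s["C"]=C; return s
def ray(s,u,v):
    K=s["K"];d=np.array([(u-K[0,2])/K[0,0],-(v-K[1,2])/K[1,1],-1.0]);return s["C"][:3,3],s["C"][:3,:3]@d
def onz(s,u,v,z=0.):
    o,d=ray(s,u,v);return o+d*(z-o[2])/d[2]
def dep(s,u,v):
    o,d=ray(s,u,v);return o+d*s["depth"][int(round(v)),int(round(u))]
def two(rays):
    A=np.zeros((3,3));b=np.zeros(3)
    for o,d in rays:
        d=d/np.linalg.norm(d);P=np.eye(3)-np.outer(d,d);A+=P;b+=P@o
    p=np.linalg.solve(A,b);return p,[np.linalg.norm(np.cross(p-o,d/np.linalg.norm(d))) for o,d in rays]
def proj(s,p):
    q=np.linalg.inv(s["C"])@np.r_[p,1];K=s["K"];return np.array([K[0,2]+K[0,0]*q[0]/-q[2],K[1,2]-K[1,1]*q[1]/-q[2]])
def crop(s,name,u0,v0,u1,v1,k=4):
    c=cv2.resize(s["color"][v0:v1,u0:u1,::-1],None,fx=k,fy=k,interpolation=cv2.INTER_CUBIC)
    cv2.imwrite(f"pics/{name}.png",c)
def toolrot(yaw,tilt=0):
    """jaw axis (tool y) along horizontal direction yaw(deg); tool x = down, then tilted by tilt deg about jaw axis"""
    y=np.array([np.cos(np.radians(yaw)),np.sin(np.radians(yaw)),0]);x=np.array([0,0,-1.])
    z=np.cross(x,y);R=np.c_[x,y,z];return Ro.from_rotvec(np.radians(tilt)*y).as_matrix()@R
def goto(p,R,grasp=True,off=0.159):
    """print rows(shift in tool frame, rotvec) from current to have grasp point at p with rotation R"""
    T=tool();tp=np.array(p)-(R[:,0]*off if grasp else 0)
    d=T[:3,:3].T@(tp-T[:3,3]);r=Ro.from_matrix(T[:3,:3].T@R).as_rotvec(degrees=True)
    print("shift",np.round(d,4),"rot",np.round(r,2),"rows>=",np.ceil(max(np.linalg.norm(d)/.0625,np.linalg.norm(r)/10.7)),"tcp",np.round(tp,4))
    return d,r
def st():
    o=ctrl.get_obs();T=tool();print("t",round(o["clock"],2),"tcp",np.round(T[:3,3],4),"gp",np.round(T[:3,3]+.159*T[:3,0],4),"x",np.round(T[:3,0],3),"y",np.round(T[:3,1],3),"q",np.round(o["joint_pos"],1),"F",np.round(o["force"],1),"op",round(o["opening"],4))
E
python3 - <<'E'
from h import *
s=snap("top");c=snap("scene")
for u,v in [(322,270),(150,190),(500,300)]: print(dep(s,u,v),onz(s,u,v))
for u,v in [(400,300),(200,260)]: print(dep(c,u,v),onz(c,u,v))
crop(s,"t1",220,110,480,280,3);crop(c,"c1",220,120,460,320,3)
crop(s,"t2",30,100,150,190,5)
E
```

```text
[ 0.34086161 -0.00216313  0.00041112] [ 0.34085757 -0.00216747  0.        ]
[0.52302465 0.40759513 0.00088305] [0.52316999 0.40793229 0.        ]
[ 0.27740932 -0.41264507 -0.00231721] [ 0.27757243 -0.4117127   0.        ]
[ 5.47029839e-01  2.78696238e-01 -4.94585851e-04] [ 5.47365045e-01  2.78968949e-01 -1.11022302e-16]
[ 8.31377621e-01 -5.20802550e-02 -5.66088725e-05] [ 0.83139204 -0.05202113  0.        ]
```

View pics/t1.png

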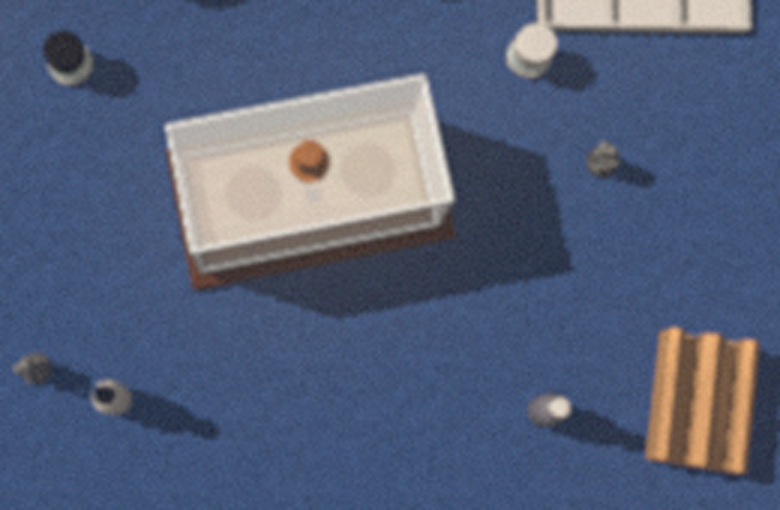

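View pics/c1.png

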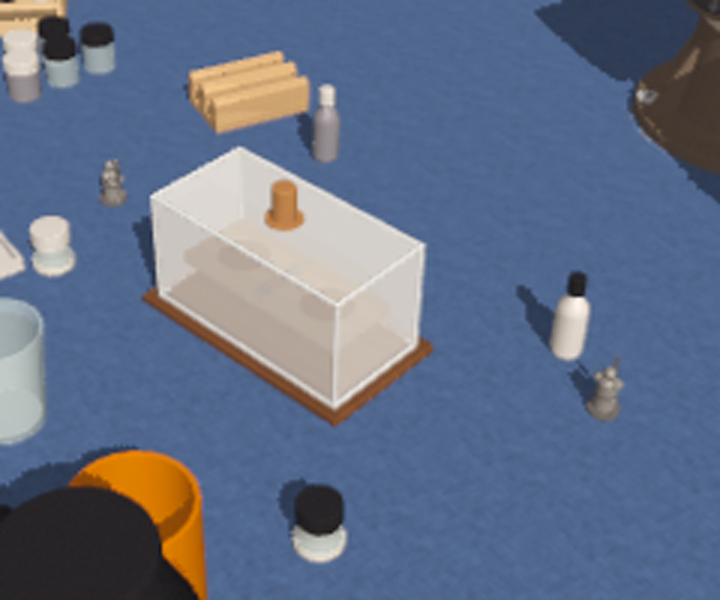

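View pics/t2.png

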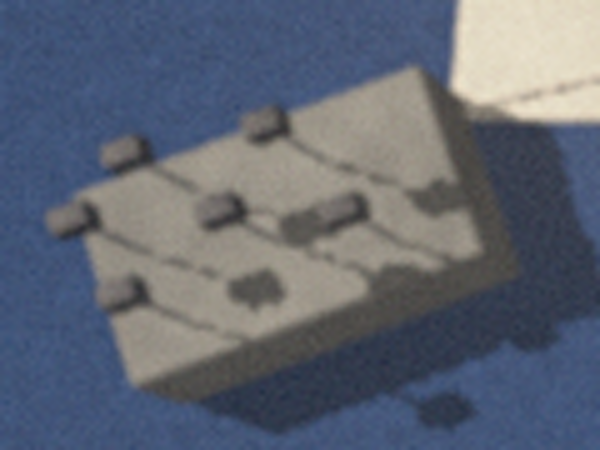

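Run:
```python
from h import *
s=snap("top");c=snap("scene")
f=lambda u,v:(220+u/3,120+v/3)
g=lambda u,v:(220+u/3,110+v/3)
P=[onz(c,*f(*p),.008) for p in [(143,297),(337,420),(433,347)]]
print(np.round(P,4)); 
d=P[0]-P[1];print(np.linalg.norm(d),np.degrees(np.arctan2(d[1],d[0]))+90, np.linalg.norm(P[2]-P[1]), (P[0]+P[2])/2)
Q=[onz(s,*g(*p),.008) for p in [(193,288),(455,235)]];print(np.round(Q,4)); d=Q[1]-Q[0];print(np.linalg.norm(d),np.degrees(np.arctan2(d[1],d[0]))+90)
# cover top corners z .107 top view
R=[onz(s,*g(*p),.107) for p in [(165,124),(424,75),(452,201),(193,252)]];print(np.round(R,4),np.mean(R,0))
d=R[1]-R[0];print(np.linalg.norm(d),np.degrees(np.arctan2(d[1],d[0]))+90)
print("knob",onz(s,*g(309,158),.137),onz(c,*f(285,184),.137), two([ray(s,*g(309,158)),ray(c,*f(285,184))]))
R=[onz(c,*f(*p),.107) for p in [(239,149),(424,244),(338,303),(152,196)]];print(np.round(R,4),np.mean(R,0))
# rack top z .038 top view corners
R=[onz(s,*g(*p),.038) for p in [(661,327),(758,341),(744,473),(648,458)]];print("rack",np.round(R,4),np.mean(R,0)); d=R[0]-R[3];print(np.linalg.norm(d),np.degrees(np.arctan2(d[1],d[0])),np.linalg.norm(R[1]-R[0]))
print("figs",onz(s,*g(32,372),.0),onz(s,*g(602,165),.0),onz(c,*f(604,411),0.0),onz(c,*f(113,199),0.0))
print("pots",onz(s,*g(66,50),.04),onz(s,*g(535,43),.04),onz(s,*g(560,408),.075),onz(s,*g(103,393),.075))
```

```text
[[ 0.6451 -0.0839  0.008 ]
 [ 0.5978  0.1179  0.008 ]
 [ 0.4898  0.0957  0.008 ]]
0.20727094889933803 13.190517828817747 0.11030250785765974 [0.56745083 0.00590063 0.008     ]
[[ 0.4879  0.088   0.008 ]
 [ 0.5326 -0.1175  0.008 ]]
0.2103535222088223 12.288144749892908
[[ 0.594   0.1036  0.107 ]
 [ 0.6333 -0.0837  0.107 ]
 [ 0.54   -0.1035  0.107 ]
 [ 0.5006  0.0811  0.107 ]] [ 0.56698626 -0.0006226   0.107     ]
0.19145506142287183 11.858447329104052
knob [ 5.63221522e-01 -3.34039420e-04  1.37000000e-01] [0.56514963 0.00275759 0.137     ] (array([ 5.63511722e-01, -1.68195193e-04,  1.34788567e-01]), [np.float64(0.0002893832558708374), np.float64(0.0002893832558707658)])
[[ 0.5433 -0.0954  0.107 ]
 [ 0.5     0.0871  0.107 ]
 [ 0.5914  0.1063  0.107 ]
 [ 0.6336 -0.0769  0.107 ]] [0.56710044 0.00527786 0.107     ]
rack [[ 0.4586 -0.2699  0.038 ]
 [ 0.4488 -0.3433  0.038 ]
 [ 0.35   -0.3284  0.038 ]
 [ 0.3603 -0.257   0.038 ]] [ 0.40441032 -0.29963019  0.038     ]
0.09915837816913972 -7.4976794628658965 0.07403838906869759
figs [0.42135859 0.21230805 0.        ] [ 0.5926628  -0.23714545  0.        ] [0.4239342 0.2160718 0.       ] [ 0.59511468 -0.23004588  0.        ]
pots [0.66967073 0.18930594 0.04      ] [ 0.68070816 -0.17754894  0.04      ] [ 0.39491248 -0.18448892  0.075     ] [0.40181107 0.14587758 0.075     ]
```

Run:
```python
from h import *
st()
for y in (12.3,192.3):goto([.567,.002,.26],toolrot(y))
```

```text
t 0.35 tcp [0.2664 0.6202 0.4045] gp [0.2664 0.6201 0.2455] x [-0. -0. -1.] y [-0.395 -0.919  0.   ] q [ 83.3  20.6   0.7  -0.  -70.1 -16.5] F [ 0.2 -0.3 -0.3] op 0.0877
shift [-0.0144  0.4493 -0.5202] rot [-1.2555e+02  2.0000e-02 -1.0000e-02] rows>= 12.0 tcp [0.567 0.002 0.419]
shift [-0.0144  0.4493 -0.5202] rot [ 5.445e+01 -1.000e-02 -1.000e-02] rows>= 11.0 tcp [0.567 0.002 0.419]
```

```bash
cat >> h.py <<'E'
def goto2(p,R,off=0.159):
    T=tool();tp=np.array(p)-R[:,0]*off
    d=R.T@(tp-T[:3,3]);r=Ro.from_matrix(T[:3,:3].T@R).as_rotvec(degrees=True)
    print("ROT first",np.round(r,2),"n",np.ceil(np.linalg.norm(r)/10.6),"then shift",np.round(d,4),"n",np.ceil(np.linalg.norm(d)/.0625))
E
python3 -m inch '[0,0,0,9.1,0,0,0.0876, 0,0,0,9.1,0,0,0.0876, 0,0,0,9.1,0,0,0.0876, 0,0,0,9.1,0,0,0.0876, 0,0,0,9.1,0,0,0.0876, 0,0,0,9.1,0,0,0.0876]'
python3 - <<'E'
from h import *
st()
goto2([.567,.002,.26],toolrot(192.3))
E
```

```text
clock: 1.1
tool_pos: [0.2664, 0.62, 0.4042]
orientation: [144.1, 89.9, -115.5]
force: [0.3, 0.3, -0.5]
opening: 0.0873
t 1.1 tcp [0.2664 0.62   0.4042] gp [0.2663 0.6199 0.2452] x [-0.    -0.001 -1.   ] y [-0.983 -0.181  0.001] q [ 83.3  20.6   0.6  -0.  -70.1 -72.8] F [ 0.3  0.3 -0.5] op 0.0873
ROT first [-1.87 -0.04 -0.03] n 1.0 then shift [-0.0148 -0.162  -0.6678] n 11.0
```

```bash
python3 -m inch '[-0.0013,-0.0135,-0.0556,-1.9,0,0,0.0876, -0.0012,-0.0135,-0.0556,0,0,0,0.0876, -0.0012,-0.0135,-0.0556,0,0,0,0.0876, -0.0012,-0.0135,-0.0556,0,0,0,0.0876, -0.0012,-0.0135,-0.0556,0,0,0,0.0876, -0.0012,-0.0135,-0.0556,0,0,0,0.0876, -0.0012,-0.0135,-0.0556,0,0,0,0.0876, -0.0012,-0.0135,-0.0556,0,0,0,0.0876, -0.0012,-0.0135,-0.0556,0,0,0,0.0876, -0.0012,-0.0135,-0.0556,0,0,0,0.0876, -0.0012,-0.0135,-0.0556,0,0,0,0.0876, -0.0012,-0.0135,-0.0556,0,0,0,0.0876,0,0,0,0,0,0,0.0876]'
python3 - <<'E'
from h import *
st()
goto2([.567,.002,.26],toolrot(192.3))
s=snap("wrist");cv2.imwrite("pics/w1.png",s["color"][:,:,::-1])
E
```

```text
clock: 2.72
tool_pos: [0.5723, -0.0176, 0.4208]
orientation: [-87.4, 89.7, 15.0]
force: [-0.6, 1.5, -0.6]
opening: 0.0874
t 2.73 tcp [ 0.5723 -0.0176  0.4208] gp [ 0.573  -0.0174  0.2618] x [ 0.005  0.001 -1.   ] y [-0.977 -0.215 -0.005] q [ 17.8  10.3 -11.3   0.  -68.2  -5.4] F [-0.6  1.5 -0.6] op 0.0874
ROT first [0.1  0.01 0.29] n 1.0 then shift [0.0018 0.001  0.0202] n 1.0
```

View pics/w1.png

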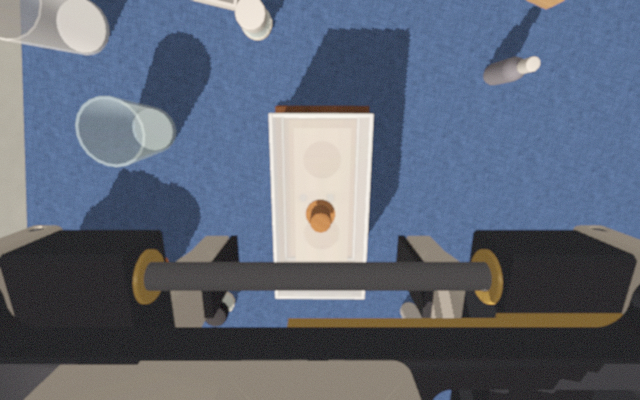

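Run:
```python
from h import *
s=snap("wrist");t=snap("top");c=snap("scene")
for p in [(270,115),(373,115),(364,298),(276,298)]: print(np.round(onz(s,*p,.107),4),np.round(proj(s,onz(s,*p,.107)),1))
print(onz(s,320,222,.137))
crop(s,"w2",250,90,400,240,5)
crop(s,"w3",250,220,400,310,5)
print(np.round(s["C"],3))
```

```text
[ 0.6313 -0.0799  0.107 ] [270. 115.]
[ 0.5388 -0.1003  0.107 ] [373. 115.]
[0.4984 0.0856 0.107 ] [364. 298.]
[0.5914 0.1065 0.107 ] [276. 298.]
[0.56607339 0.00158919 0.137     ]
[[-0.976  0.209  0.052  0.586]
 [-0.216 -0.942 -0.258 -0.085]
 [-0.005 -0.263  0.965  0.401]
 [ 0.     0.     0.     1.   ]]
```

View pics/w2.png

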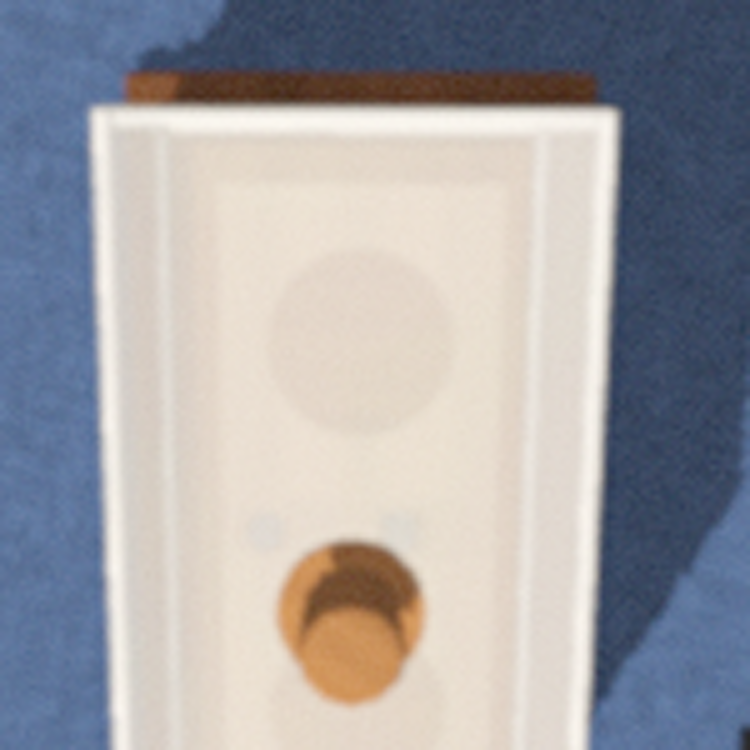

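View pics/w3.png

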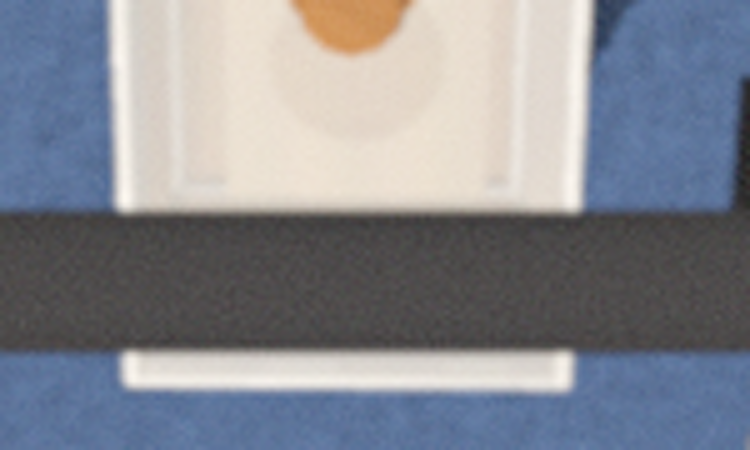

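Run:
```python
from h import *
s=snap("wrist")
R=[onz(s,*p,.107) for p in [(268,111.2),(373.8,111.2),(364.6,298),(274.2,297.6)]]
print(np.round(R,4),np.mean(R,0))
d=(R[0]-R[3]);print(np.linalg.norm(d),np.linalg.norm(R[0]-R[1]),np.linalg.norm(R[2]-R[3]),np.degrees(np.arctan2(d[1],d[0]))+90);d=R[0]-R[1];print(np.degrees(np.arctan2(d[1],d[0])))
k=onz(s,320.4,221,.137);print(k)
# board far edge z .008
for p in [(275.2,104.5),(369.5,104.5)]: print(onz(s,*p,.008))
goto2([.567,.0025,.129],toolrot(192.3))
```

```text
[[ 0.6335 -0.0798  0.107 ]
 [ 0.5387 -0.1011  0.107 ]
 [ 0.4967  0.0881  0.107 ]
 [ 0.5923  0.1095  0.107 ]] [0.56529419 0.00417284 0.107     ]
0.19373417203625065 0.09715760166058598 0.09799133220557488 12.257529371988696
12.672953538449121
[0.56523132 0.00337036 0.137     ]
[ 0.64225819 -0.08850171  0.008     ]
[ 0.53001326 -0.11372763  0.008     ]
ROT first [0.44 0.05 0.34] n 1.0 then shift [0.1334 0.0004 0.0163] n 3.0
```

Run:
```python
from h import *
t=snap("top")
for n,p,z in [("mat",(137,202),0),("mat2",(148,295),0),("foam",(133,150),0),("foam2",(122,115),0.04),("pad",(198,124),0),("pad2",(122,122),0),("fig",(230,236),0)]: print(n,np.round(onz(t,*p,z),3), np.round(dep(t,*p),3))
print(np.round(dep(t,180,170),3))
```

```text
mat [0.494 0.436 0.   ] [0.396 0.142 0.719]
mat2 [0.28  0.394 0.   ] [0.331 0.118 0.75 ]
foam [0.62  0.456 0.   ] [0.441 0.159 0.694]
foam2 [0.694 0.471 0.04 ] [0.478 0.179 0.675]
pad [0.688 0.304 0.   ] [0.47  0.113 0.677]
pad2 [0.69  0.488 0.   ] [0.47  0.178 0.677]
fig [0.417 0.214 0.   ] [0.373 0.077 0.697]
[0.423 0.116 0.707]
```

```bash
python3 -m inch '[0,0,0.017,0.4,0,0.3,0.0876, 0.044,0,0,0,0,0,0.0876, 0.044,0,0,0,0,0,0.0876, 0.044,0,0,0,0,0,0.0876, 0,0,0,0,0,0,0.0876]'
python3 - <<'E'
from h import *
st()
goto2([.566,.003,.130],toolrot(192.3))
E
```

```text
clock: 3.65
tool_pos: [0.5665, 0.0103, 0.2896]
orientation: [-80.8, 89.6, 22.2]
force: [-0.1, 0.2, 1.6]
opening: 0.0879
t 3.65 tcp [0.5665 0.0103 0.2896] gp [0.5676 0.0108 0.1306] x [ 0.007  0.003 -1.   ] y [-0.975 -0.224 -0.007] q [ 20.8  16.2 -22.1  -0.  -51.3  -7.9] F [-0.1  0.2  1.6] op 0.0879
ROT first [0.65 0.07 0.42] n 1.0 then shift [ 0.0006  0.0021 -0.0071] n 1.0
```

```bash
python3 -m inch '[0,0.002,-0.007,0.6,0,0.4,0.0876, 0,0,0,0,0,0,0.0876]'
python3 - <<'E'
from h import *
st()
goto2([.566,.003,.130],toolrot(192.3))
E
python3 -m inch '[0,0,0,0,0,0,0, 0,0,0,0,0,0,0, 0,0,0,0,0,0,0,0,0,0,0,0,0,0]'
```

```text
clock: 3.9
tool_pos: [0.5671, 0.0039, 0.2931]
orientation: [-76.7, 89.8, 25.7]
force: [-0.8, -0.8, -0.1]
opening: 0.0877
t 3.9 tcp [0.5671 0.0039 0.2931] gp [0.5677 0.0042 0.1341] x [ 0.004  0.002 -1.   ] y [-0.976 -0.216 -0.004] q [ 20.2  16.1 -21.7  -0.  -52.   -7.7] F [-0.8 -0.8 -0.1] op 0.0877
ROT first [0.15 0.05 0.22] n 1.0 then shift [ 0.0041  0.0013 -0.0006] n 1.0
clock: 4.4
tool_pos: [0.5678, 0.0038, 0.2963]
orientation: [-81.6, 89.5, 20.9]
force: [-0.3, 0.6, 0.2]
opening: 0.053
```

```bash
python3 -m inch '[0.004,0,0,0,0,0,0.05, 0.003,0,0,0,0,0,0.04, 0,0,0,0,0,0,0,0,0,0,0,0,0,0,0,0,0,0,0,0,0,0,0,0,0,0,0,0]'
python3 - <<'E'
from h import *
st()
goto2([.566,.003,.130],toolrot(192.3))
E
```

```text
clock: 5.15
tool_pos: [0.5673, 0.0038, 0.2876]
orientation: [-77.1, 89.6, 25.3]
force: [-0.1, 0.3, -1.5]
opening: 0.0192
t 5.15 tcp [0.5673 0.0038 0.2876] gp [0.5683 0.0042 0.1286] x [ 0.006  0.003 -1.   ] y [-0.977 -0.215 -0.007] q [ 20.1  16.4 -22.1  -0.  -51.2  -7.7] F [-0.1  0.3 -1.5] op 0.0192
ROT first [0.12 0.09 0.38] n 1.0 then shift [-0.0014  0.0014 -0.0005] n 1.0
```

```bash
python3 -m inch '[-0.02,0,0,0,0,0,0, -0.03,0,0,0,0,0,0, -0.03,0,0,0,0,0,0, -0.03,0,0,0,0,0,0, 0,-0.005,0.02,0,0,0,0, 0,-0.009,0.04,0,0,0,0, 0,-0.009,0.04,0,0,0,0, 0,-0.009,0.04,0,0,0,0, 0,-0.009,0.04,0,0,0,0, 0,-0.009,0.04,0,0,0,0, 0,-0.009,0.04,0,0,0,0, 0,-0.009,0.03,0,0,0,0, 0,-0.003,0.012,0,0,0,0,0,0,0,0,0,0,0]'
python3 - <<'E'
from h import *
st()
goto2([.570,.320,.1225],toolrot(192.3))
s=snap("scene");cv2.imwrite("pics/c2.png",s["color"][:,:,::-1])
E
```

```text
clock: 6.9
tool_pos: [0.5656, 0.3297, 0.384]
orientation: [89.1, 89.1, -168.7]
force: [0.0, -0.5, -2.8]
opening: 0.0192
t 6.9 tcp [0.5656 0.3297 0.384 ] gp [0.5632 0.3292 0.2251] x [-0.015 -0.003 -1.   ] y [-0.977 -0.213  0.015] q [ 47.1  19.6  -3.2  -0.5 -67.9 -34.6] F [ 0.  -0.5 -2.8] op 0.0192
ROT first [-0.01  0.01 -0.87] n 1.0 then shift [ 0.1025 -0.0022 -0.0104] n 2.0
```

View pics/c2.png

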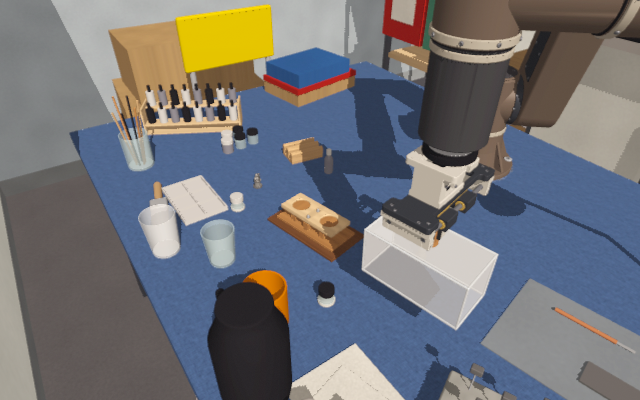

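```bash
python3 -m inch '[0.02,-0.002,-0.010,0,0,-0.9,0, 0.03,0,0,0,0,0,0, 0.025,0,0,0,0,0,0, 0.013,0,0,0,0,0,0, 0.005,0,0,0,0,0,0,0,0,0,0,0,0,0]'
python3 - <<'E'
from h import *
st()
goto2([.570,.320,.1206],toolrot(192.3))
E
```

```text
clock: 7.7
tool_pos: [0.5697, 0.3145, 0.2899]
orientation: [-72.3, 89.9, 29.7]
force: [-1.8, 0.1, -3.1]
opening: 0.0193
t 7.7 tcp [0.5697 0.3145 0.2899] gp [0.57   0.3147 0.1309] x [ 0.002  0.001 -1.   ] y [-0.978 -0.208 -0.002] q [ 46.1  23.4 -11.    0.  -55.6 -34.1] F [-1.8  0.1 -3.1] op 0.0193
ROT first [-0.3   0.04  0.11] n 1.0 then shift [ 0.0103 -0.0015  0.0053] n 1.0
```

```bash
python3 -m inch '[0.006,0,0,-0.3,0,0.1,0, 0.003,0,0,0,0,0,0, 0.002,0,0,0,0,0,0,0,0,0,0,0,0,0]'
python3 - <<'E'
from h import *
st()
E
```

```text
clock: 8.2
tool_pos: [0.5702, 0.315, 0.2803]
orientation: [-54.3, 89.8, 48.0]
force: [0.8, -0.4, -2.4]
opening: 0.0196
t 8.2 tcp [0.5702 0.315  0.2803] gp [0.5706 0.3155 0.1213] x [ 0.003  0.003 -1.   ] y [-0.977 -0.214 -0.003] q [ 46.   23.9 -11.5  -0.  -54.4 -33.7] F [ 0.8 -0.4 -2.4] op 0.0196
```

```bash
python3 -m inch '[0.002,0,0,0,0,0,0,0,0,0,0,0,0,0]'
python3 -m inch '[0,0,0,0,0,0,0.0876,0,0,0,0,0,0,0.0876,0,0,0,0,0,0,0.0876,-0.03,0,0,0,0,0,0.0876,-0.05,0,0,0,0,0,0.0876]'
python3 - <<'E'
from h import *
st()
goto2([.566,.004,.15],toolrot(192.3))
goto2([.566,.004,.15],toolrot(192.3,45))
E
```

```text
clock: 8.45
tool_pos: [0.5703, 0.3153, 0.2801]
orientation: [-61.3, 89.7, 41.1]
force: [0.9, 0.2, -3.5]
opening: 0.0197
clock: 9.07
tool_pos: [0.5697, 0.3148, 0.3582]
orientation: [146.1, 89.9, -111.6]
force: [-0.2, 0.8, 0.2]
opening: 0.0636
t 9.07 tcp [0.5697 0.3148 0.3582] gp [0.5696 0.3146 0.1992] x [-0.    -0.001 -1.   ] y [-0.977 -0.214  0.001] q [ 46.1  20.1  -6.3   0.  -63.7 -33.7] F [-0.2  0.8  0.2] op 0.0636
ROT first [ 0.08 -0.04 -0.03] n 1.0 then shift [ 0.0492  0.0698 -0.3029] n 6.0
ROT first [ 0.09 44.96  0.  ] n 5.0 then shift [ 0.2024  0.0698 -0.0669] n 4.0
```

Run:
```python
from h import *
s=snap("top");crop(s,"t3",220,110,480,280,3)
c=snap("scene");crop(c,"c3",230,120,450,270,3)
```

```text
(no output)
```

View pics/t3.png

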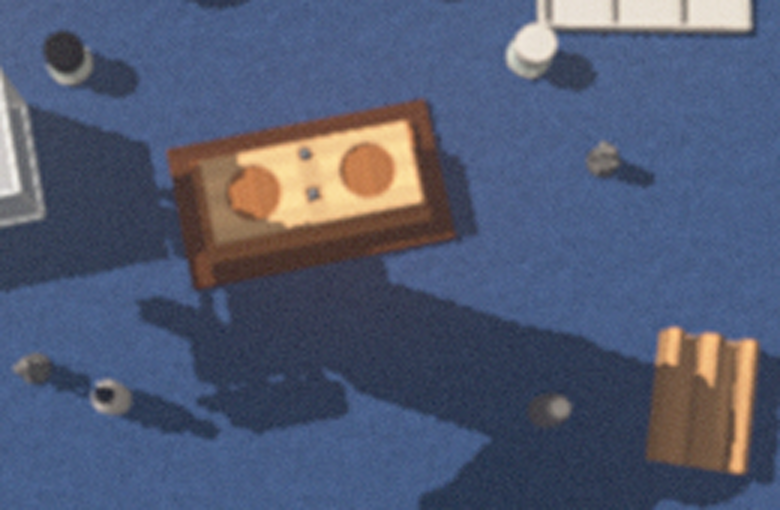

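View pics/c3.png

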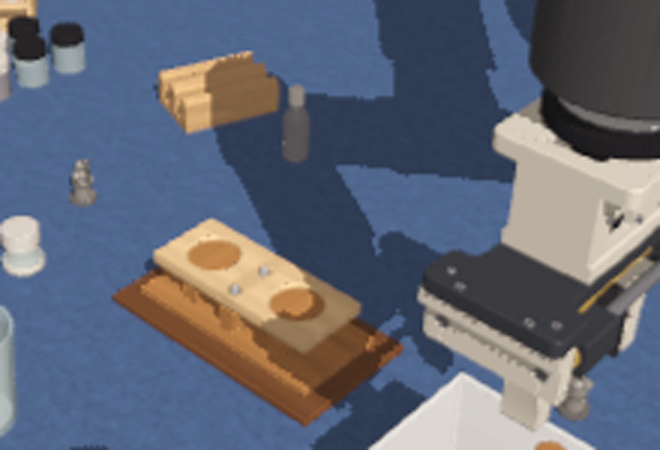

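```bash
python3 -m inch '[-0.01,0.0116,-0.05,0,0,0,0.0876, 0,0.0116,-0.05,0,0,0,0.0876, 0,0.0116,-0.05,0,0,0,0.0876, 0,0.0116,-0.05,0,0,0,0.0876, 0,0.0116,-0.05,0,0,0,0.0876, 0,0.0116,-0.04,0,0,0,0.0876, 0,0,0,0,0,0,0.0876,0,0,0,0,0,0,0.0876]'
python3 - <<'E'
from h import *
st()
g=lambda u,v:(220+u/3,110+v/3)
s=snap("top")
R=[onz(s,*g(*p),.008) for p in [(167,150),(426,99),(458,238),(196,290)]]
print(np.round(R,4),np.mean(R,0))
print("pins",[np.round(onz(s,*g(*p),.055),4) for p in [(305,153),(313,193)]])
s=snap("wrist");cv2.imwrite("pics/w4.png",s["color"][:,:,::-1])
E
```

```text
clock: 10.18
tool_pos: [0.5662, 0.0095, 0.3751]
orientation: [-73.5, 88.8, 29.0]
force: [-0.5, -0.5, 0.1]
opening: 0.0878
t 10.18 tcp [0.5662 0.0095 0.3751] gp [0.5691 0.0111 0.2162] x [ 0.018  0.01  -1.   ] y [-0.976 -0.217 -0.02 ] q [ 20.7  11.3 -16.1  -0.2 -61.5  -8.1] F [-0.5 -0.5  0.1] op 0.0878
[[ 0.5983  0.1115  0.008 ]
 [ 0.6432 -0.095   0.008 ]
 [ 0.5303 -0.1199  0.008 ]
 [ 0.4863  0.0856  0.008 ]] [ 0.5645206  -0.00446647  0.008     ]
pins [array([0.5862, 0.0019, 0.055 ]), array([ 0.5553, -0.0045,  0.055 ])]
```

View pics/w4.png

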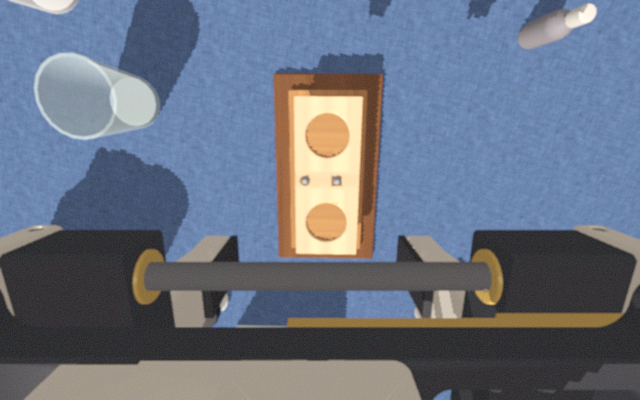

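Run:
```python
from h import *
s=snap("wrist");crop(s,"w5",265,65,395,175,6);crop(s,"w6",265,155,395,265,6)
```

```text
(no output)
```

View pics/w5.png

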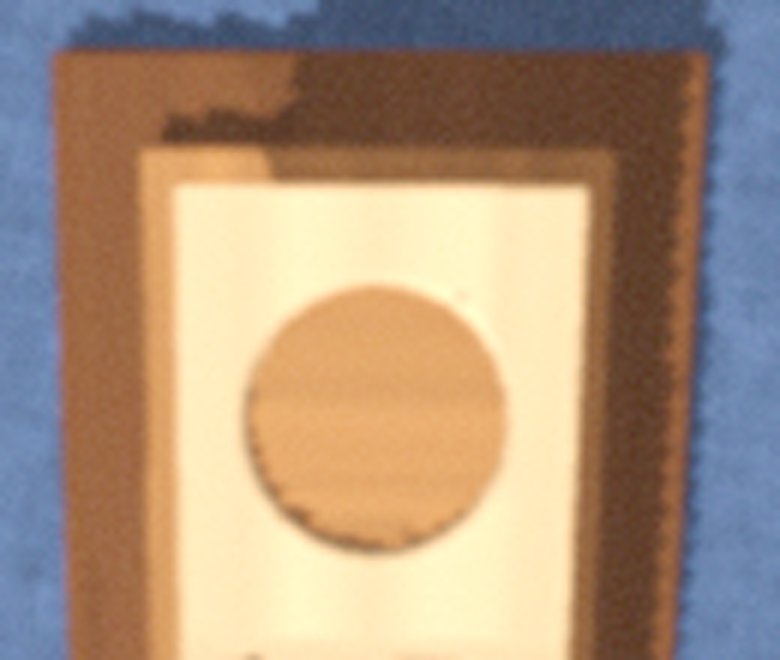

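View pics/w6.png

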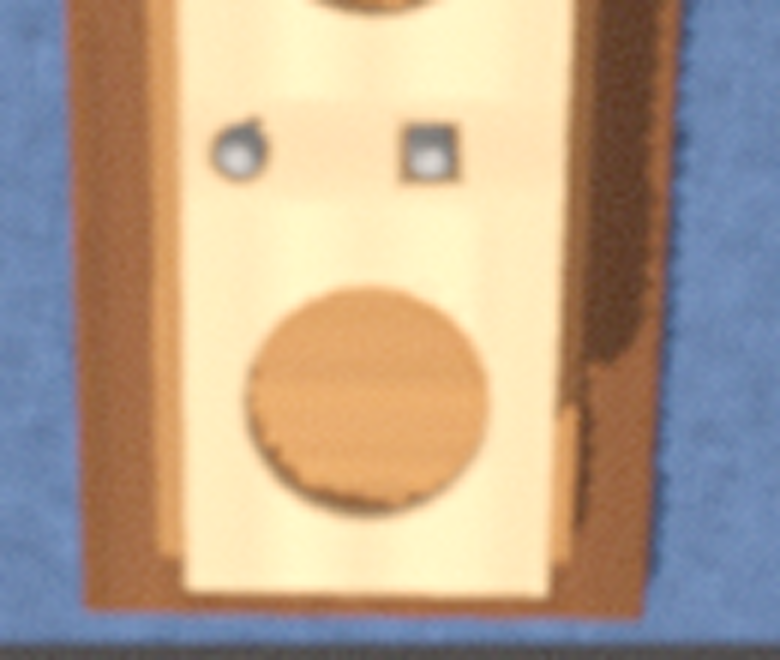

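Run:
```python
from h import *
s=snap("wrist");st()
a=lambda u,v:(265+u/6,65+v/6)
b=lambda u,v:(265+u/6,155+v/6)
P=[onz(s,*a(173,183),.05),onz(s,*a(591,184),.05),onz(s,*b(550,597),.05),onz(s,*b(184,592),.05)]
print(np.round(P,4),np.mean(P,0),np.linalg.norm(P[0]-P[1]),np.linalg.norm(P[2]-P[3]),np.linalg.norm(P[0]-P[3]))
H=[onz(s,*b(240,150),.05),onz(s,*b(430,153),.05)];print("holes",np.round(H,4));d=H[0]-H[1];print(np.linalg.norm(d),np.degrees(np.arctan2(d[1],d[0])),"ctr",H[1]+d*10/32)
d=(P[0]+P[1]-P[2]-P[3]);print(np.degrees(np.arctan2(d[1],d[0]))+90)
B=[onz(s,*a(53,50),.008),onz(s,*a(710,53),.008),onz(s,*b(643,617),.008),onz(s,*b(85,607),.008)];print(np.round(B,4),np.mean(B,0));d=(B[0]+B[1]-B[2]-B[3]);print(np.degrees(np.arctan2(d[1],d[0]))+90)
```

```text
t 10.38 tcp [0.5663 0.0105 0.3749] gp [0.569  0.0121 0.216 ] x [ 0.017  0.01  -1.   ] y [-0.976 -0.219 -0.019] q [ 20.8  11.3 -16.1  -0.2 -61.5  -8.1] F [-0.2  1.1  0.4] op 0.0874
[[ 0.6131 -0.0724  0.05  ]
 [ 0.5493 -0.0864  0.05  ]
 [ 0.5148  0.0716  0.05  ]
 [ 0.5791  0.0856  0.05  ]] [ 5.64097198e-01 -3.81716987e-04  5.00000000e-02] 0.06531917660389225 0.06578646074653735 0.161610761741166
holes [[ 0.5861  0.0042  0.05  ]
 [ 0.5548 -0.0023  0.05  ]]
0.031945368836351275 11.913175980243235 ctr [ 5.64602499e-01 -2.87645815e-04  5.00000000e-02]
12.229652376322704
[[ 0.6424 -0.0913  0.008 ]
 [ 0.5303 -0.1156  0.008 ]
 [ 0.4861  0.0895  0.008 ]
 [ 0.598   0.1134  0.008 ]] [ 0.56419171 -0.00101435  0.008     ]
12.206245646870897
```

```bash
python3 -m inch '[0,0,0,0,9,0,0.0876, 0,0,0,0,9,0,0.0876, 0,0,0,0,9,0,0.0876, 0,0,0,0,9,0,0.0876, 0,0,0,0,9,0,0.0876,0,0,0,0,0,0,0.0876]'
python3 - <<'E'
from h import *
st()
goto2([.566,.001,.10],toolrot(192.2,45))
E
```

```text
clock: 11.12
tool_pos: [0.5674, 0.017, 0.3752]
orientation: [-178.1, 44.1, -75.5]
force: [0.2, -1.0, -0.7]
opening: 0.0876
t 11.12 tcp [0.5674 0.017  0.3752] gp [ 0.5961 -0.0935  0.2646] x [ 0.18  -0.695 -0.696] y [-0.973 -0.229 -0.024] q [ 29.1  13.  -38.4  50.4 -64.4 -49.9] F [ 0.2 -1.  -0.7] op 0.0876
ROT first [-0.24 -0.89  1.69] n 1.0 then shift [0.0465 0.0047 0.1837] n 4.0
```

```bash
python3 -m inch '[0.005,0,0.045,0,-7,1.7,0.0876, 0.005,0,0.045,0,0,0,0.0876, 0.005,0,0.045,0,0,0,0.0876, 0,0,0.015,0,0,0,0.0876,0,0,0,0,0,0,0.0876]'
python3 - <<'E'
from h import *
st()
goto2([.566,.001,.10],toolrot(192.2,38))
goto2([.566,.001,.045],toolrot(192.2,38))
E
```

```text
clock: 11.75
tool_pos: [0.5471, 0.1244, 0.2659]
orientation: [-179.4, 52.6, -77.6]
force: [0.7, -0.5, 0.4]
opening: 0.0877
t 11.75 tcp [0.5471 0.1244 0.2659] gp [0.568  0.03   0.1397] x [ 0.131 -0.594 -0.794] y [-0.978 -0.208 -0.006] q [ 39.8  20.8 -38.6  39.9 -57.2 -58.1] F [ 0.7 -0.5  0.4] op 0.0877
ROT first [-0.38  0.55  0.15] n 1.0 then shift [0.0485 0.0076 0.004 ] n 1.0
ROT first [-0.38  0.55  0.15] n 1.0 then shift [0.0918 0.0076 0.0379] n 2.0
```

```bash
python3 -m inch '[0.024,0.004,0.002,-0.3,0.5,0.1,0.0876, 0.024,0.003,0.002,0,0,0,0.0876, 0,0,0,0,0,0,0.0876]'
python3 - <<'E'
from h import *
st()
goto2([.566,.001,.10],toolrot(192.2,38))
goto2([.566,.001,.045],toolrot(192.2,38))
s=snap("wrist");cv2.imwrite("pics/w7.png",s["color"][:,:,::-1])
s=snap("scene");crop(s,"c4",200,100,520,320,2)
E
```

```text
clock: 12.12
tool_pos: [0.5474, 0.0961, 0.2283]
orientation: [-179.4, 52.4, -77.4]
force: [-0.2, 0.3, 1.0]
opening: 0.0873
t 12.12 tcp [0.5474 0.0961 0.2283] gp [0.5685 0.0014 0.1024] x [ 0.133 -0.596 -0.792] y [-0.978 -0.21  -0.006] q [ 36.2  22.8 -43.1  45.6 -51.5 -62. ] F [-0.2  0.3  1. ] op 0.0873
ROT first [-0.3   0.36  0.22] n 1.0 then shift [0.0018 0.0019 0.0026] n 1.0
ROT first [-0.3   0.36  0.22] n 1.0 then shift [0.0451 0.0019 0.0365] n 1.0
```

View pics/w7.png

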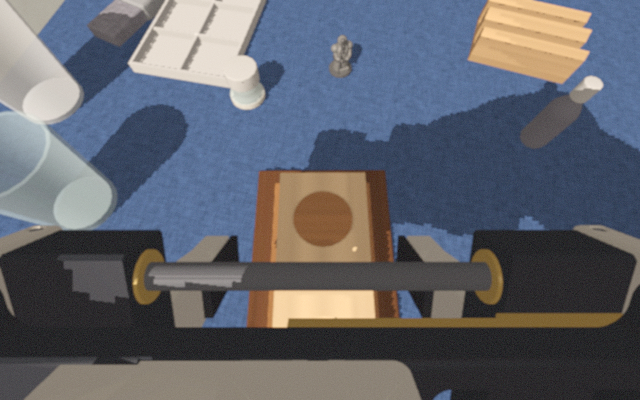

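View pics/c4.png

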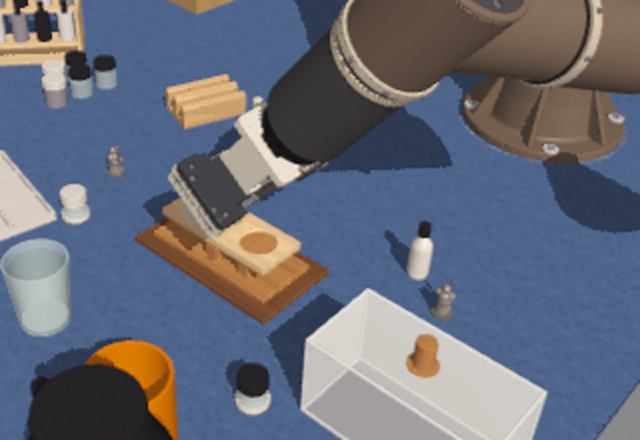

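```bash
python3 -m inch '[0.015,0.002,0.012,-0.3,0.4,0.2,0.0876, 0.015,0,0.012,0,0,0,0.0876, 0.012,0,0.01,0,0,0,0.0876, 0,0,0,0,0,0,0.0876]'
python3 - <<'E'
from h import *
st()
goto2([.566,.001,.045],toolrot(192.2,38))
E
```

```text
clock: 12.72
tool_pos: [0.5491, 0.1005, 0.1793]
orientation: [-178.9, 52.2, -76.8]
force: [-0.9, -0.8, 0.8]
opening: 0.0878
t 12.72 tcp [0.5491 0.1005 0.1793] gp [0.5714 0.0057 0.0537] x [ 0.14  -0.597 -0.79 ] y [-0.977 -0.214 -0.012] q [ 35.1  26.9 -45.9  51.5 -46.6 -68.9] F [-0.9 -0.8  0.8] op 0.0878
ROT first [-0.32  0.2   0.63] n 1.0 then shift [0.0089 0.0045 0.0032] n 1.0
```

```bash
python3 -m inch '[0.009,0.004,0.003,-0.3,0.2,0.6,0.0876, 0,0,0,0,0,0,0.0876]'
python3 - <<'E'
from h import *
st()
goto2([.566,.001,.045],toolrot(192.2,38))
E
```

```text
clock: 12.98
tool_pos: [0.5462, 0.0967, 0.1709]
orientation: [-179.9, 52.0, -77.7]
force: [-0.4, -0.7, -0.4]
opening: 0.0876
t 12.97 tcp [0.5462 0.0967 0.1709] gp [0.567  0.001  0.0456] x [ 0.131 -0.602 -0.788] y [-0.977 -0.211 -0.001] q [ 34.7  27.5 -46.5  52.1 -46.1 -69.5] F [-0.4 -0.7 -0.4] op 0.0876
ROT first [-0.05  0.    0.06] n 1.0 then shift [0.0003 0.0008 0.0005] n 1.0
```

```bash
python3 -m inch '[0,0,0,0,0,0,0.04, 0,0,0,0,0,0,0.04,0,0,0,0,0,0,0.04]'
python3 -m inch '[0,0,0,0,0,0,0.04, 0,0,0,0,0,0,0.04]'
python3 -c "
from h import *
st()"
```

```text
clock: 13.35
tool_pos: [0.5457, 0.0963, 0.1714]
orientation: [-179.9, 52.0, -77.8]
force: [-4.1, 6.7, 4.5]
opening: 0.0638
clock: 13.6
tool_pos: [0.5455, 0.0963, 0.1714]
orientation: [-179.9, 52.0, -77.8]
force: [-0.6, -0.6, -0.3]
opening: 0.0639
t 13.6 tcp [0.5455 0.0963 0.1714] gp [0.5663 0.0006 0.0462] x [ 0.131 -0.602 -0.788] y [-0.978 -0.211 -0.001] q [ 34.7  27.4 -46.6  52.  -46.2 -69.4] F [-0.6 -0.6 -0.3] op 0.0639
```

```bash
python3 -m inch '[-0.008,0,-0.0062,0,0,0,0.04, -0.016,0,-0.0123,0,0,0,0.04, -0.032,0,-0.0245,0,0,0,0.04,-0.035,0,-0.0275,0,0,0,0.04,-0.025,0,-0.02,0,0,0,0.04,0,0,0,0,0,0,0.04]'
python3 - <<'E'
from h import *
st()
s=snap("scene");crop(s,"c5",200,60,520,320,2)
E
```

```text
clock: 14.35
tool_pos: [0.5453, 0.0968, 0.3257]
orientation: [-179.9, 52.2, -77.8]
force: [-0.3, -0.3, -0.7]
opening: 0.0639
t 14.35 tcp [0.5453 0.0968 0.3257] gp [0.5659 0.0015 0.2002] x [ 0.13  -0.599 -0.79 ] y [-0.977 -0.211 -0.001] q [ 38.1  15.9 -36.4  38.4 -62.5 -51.7] F [-0.3 -0.3 -0.7] op 0.0639
```

View pics/c5.png

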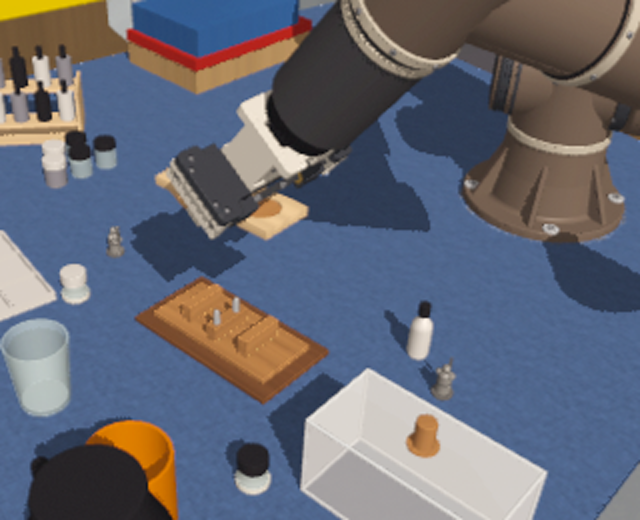

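Run:
```python
from h import *
s=snap("scene");crop(s,"c6",265,125,345,185,9)
s=snap("top");crop(s,"t4",425,205,485,285,7)
```

```text
(no output)
```

View pics/c6.png

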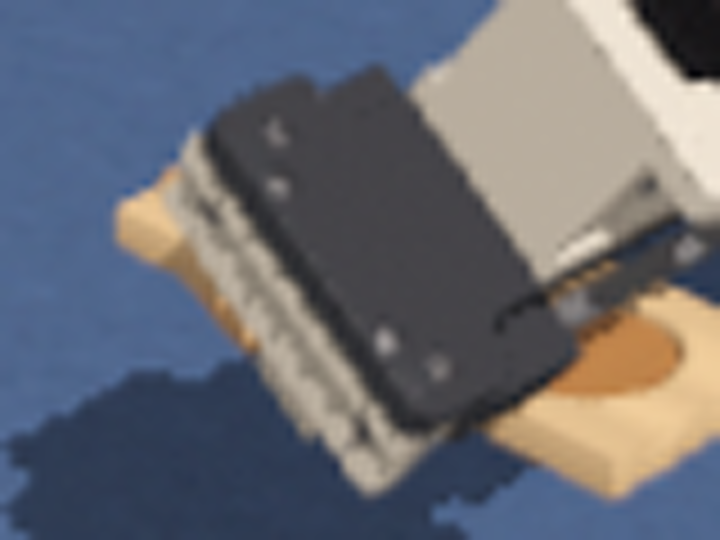

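View pics/t4.png

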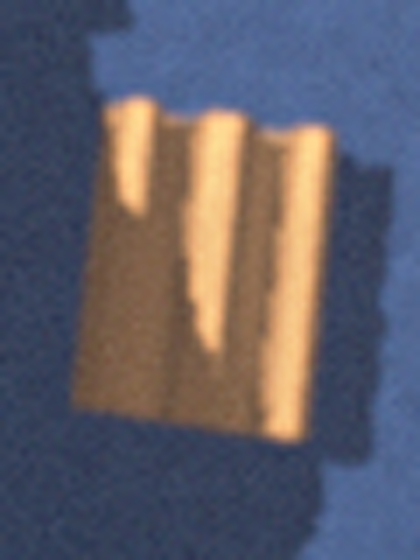

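Run:
```python
from h import *
t=snap("top");c=snap("scene")
g=lambda u,v:(425+u/7,205+v/7)
R=[onz(t,*g(*p),.038) for p in [(108,99),(335,129),(305,440),(74,408)]];print(np.round(R,4),np.mean(R,0))
d=R[0]+R[1]-R[2]-R[3];print(np.degrees(np.arctan2(d[1],d[0])),np.linalg.norm(d)/2,np.linalg.norm(R[0]-R[1]))
f=lambda u,v:(220+u/3,120+v/3)
R=[onz(c,*f(*p),.038) for p in [(190,74),(282,53),(309,77),(215,107)]];print(np.round(R,4),np.mean(R,0))
T=tool()
```

```text
[[ 0.4582 -0.2701  0.038 ]
 [ 0.4494 -0.3437  0.038 ]
 [ 0.3496 -0.3297  0.038 ]
 [ 0.3589 -0.2559  0.038 ]] [ 0.40401985 -0.29986163  0.038     ]
-8.069200652175546 0.10055760626787401 0.07417910944277194
[[ 0.4542 -0.328   0.038 ]
 [ 0.355  -0.3131  0.038 ]
 [ 0.3602 -0.258   0.038 ]
 [ 0.4668 -0.2609  0.038 ]] [ 0.40904417 -0.28999428  0.038     ]
```

```bash
python3 -m inch '[-0.03,0,-0.05,0,-10,0,0.04, 0.0024,0,-0.0276,0,-10,0,0.04, 0.0024,0,-0.0276,0,-10,0,0.04, 0.0024,0,-0.0276,0,-10,0,0.04, 0.0024,0,-0.0276,0,-10,0,0.04, 0.0024,0,-0.0276,0,-10,0,0.04, 0.0024,0,-0.0276,0,-10,0,0.04, 0.0024,0,-0.0276,0,-10,0,0.04, 0.0024,0,-0.0276,0,-10,0,0.04,0,0,0,0,0,0,0.04]'
python3 - <<'E'
from h import *
st()
goto2([.403,-.314,.25],toolrot(172,-52))
E
```

```text
clock: 15.85
tool_pos: [0.593, -0.1245, 0.3182]
orientation: [1.4, 35.1, 103.2]
force: [-0.1, 0.3, -0.5]
opening: 0.0636
t 15.85 tcp [ 0.593  -0.1245  0.3182] gp [0.5632 0.002  0.2267] x [-0.187  0.796 -0.576] y [-0.976 -0.216  0.02 ] q [-13.4  29.    9.  -47.6 -98.5  30.5] F [-0.1  0.3 -0.5] op 0.0636
ROT first [ 11.3    2.62 -17.09] n 2.0 then shift [-0.2857  0.1617 -0.1856] n 7.0
```

```bash
python3 -m inch '[0,0,0,5.65,1.3,-8.55,0.04, 0,0,0,5.65,1.3,-8.55,0.04,0,0,0,0,0,0,0.04]'
python3 - <<'E'
from h import *
st()
goto2([.403,-.314,.22],toolrot(172,-52))
E
```

```text
clock: 16.23
tool_pos: [0.5931, -0.1242, 0.3164]
orientation: [0.2, 38.4, 81.6]
force: [-0.2, 0.2, -0.4]
opening: 0.0635
t 16.23 tcp [ 0.5931 -0.1242  0.3164] gp [ 0.6112 -0.0009  0.2176] x [ 0.114  0.775 -0.621] y [-0.989  0.147  0.003] q [-15.3  24.1   3.  -51.7 -82.2  20.6] F [-0.2  0.2 -0.4] op 0.0635
ROT first [-0.42 -0.41  0.28] n 1.0 then shift [-0.2686  0.1618 -0.208 ] n 7.0
```

```bash
python3 -m inch '[-0.0336,0.02,-0.026,-0.4,-0.4,0.3,0.04, -0.0336,0.02,-0.026,0,0,0,0.04,-0.0336,0.02,-0.026,0,0,0,0.04,-0.0336,0.02,-0.026,0,0,0,0.04,-0.0336,0.02,-0.026,0,0,0,0.04,-0.0336,0.02,-0.026,0,0,0,0.04,-0.0336,0.02,-0.026,0,0,0,0.04,-0.0336,0.02,-0.026,0,0,0,0.04,0,0,0,0,0,0,0.04]'
python3 - <<'E'
from h import *
st()
goto2([.403,-.314,.18],toolrot(172,-52))
s=snap("scene");crop(s,"c7",200,30,520,270,2)
s=snap("wrist");cv2.imwrite("pics/w8.png",s["color"][:,:,::-1])
s=snap("top");crop(s,"t5",350,150,560,310,3)
E
```

```text
clock: 17.35
tool_pos: [0.3911, -0.4468, 0.3237]
orientation: [0.2, 38.3, 85.2]
force: [0.5, 0.3, -0.9]
opening: 0.0637
t 17.35 tcp [ 0.3911 -0.4468  0.3237] gp [ 0.4014 -0.3225  0.2252] x [ 0.065  0.782 -0.62 ] y [-0.996  0.085  0.002] q [ -45.7   30.1    9.8  -38.  -105.5   42.5] F [ 0.5  0.3 -0.9] op 0.0637
ROT first [ 1.85 -0.31 -2.55] n 1.0 then shift [ 0.0344  0.0067 -0.0312] n 1.0
```

View pics/c7.png

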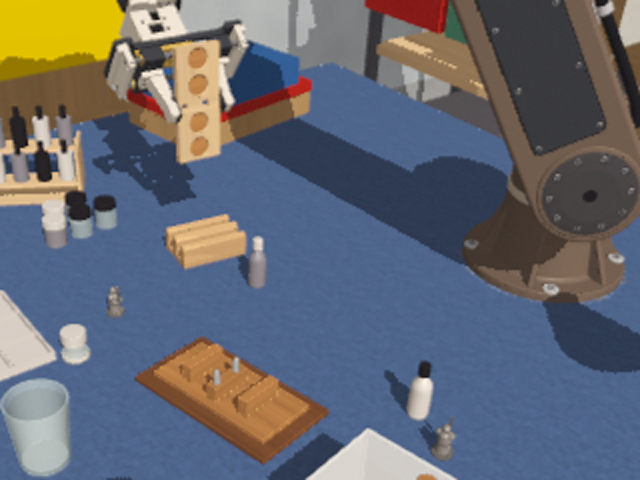

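View pics/t5.png

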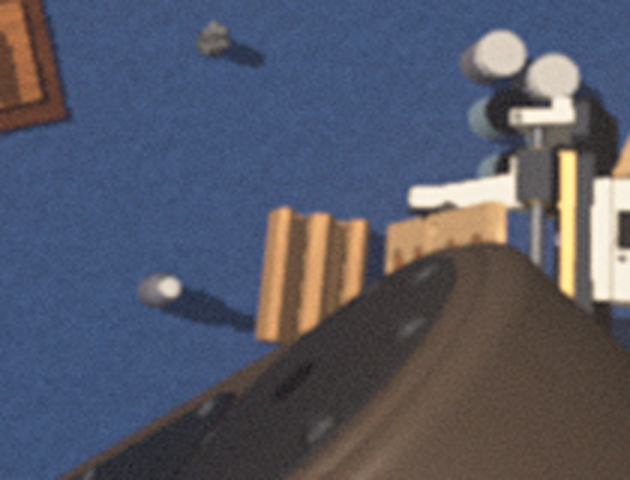

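View pics/w8.png

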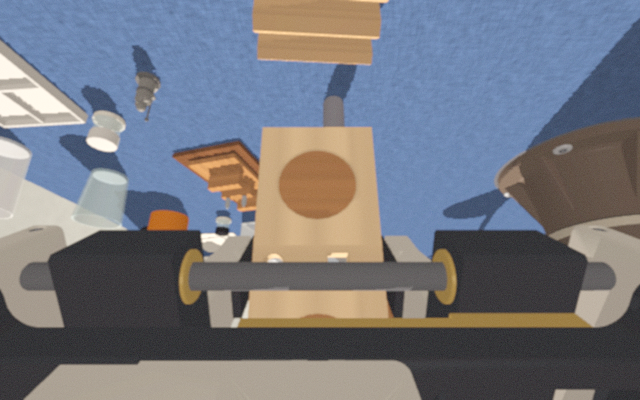

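Run:
```python
from h import *
s=snap("wrist");crop(s,"w9",230,0,410,140,4)
```

```text
(no output)
```

View pics/w9.png

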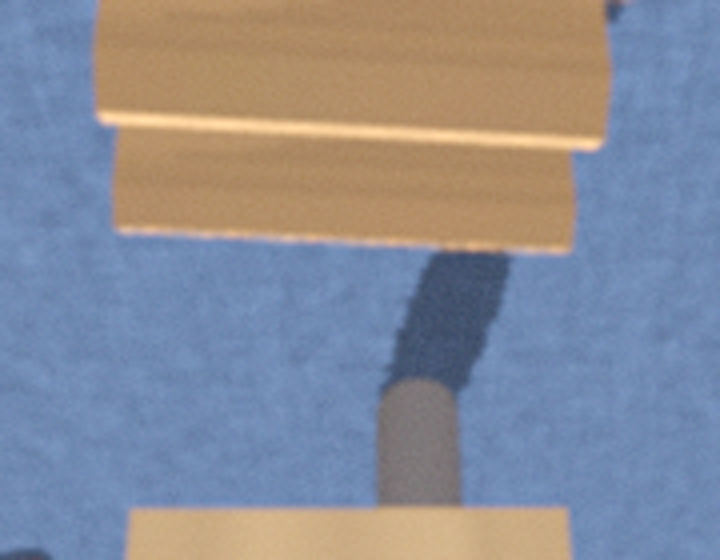

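Run:
```python
from h import *
s=snap("wrist");f=lambda u,v:(230+u/4,v/4)
A=onz(s,*f(98,120),.038);B=onz(s,*f(606,148),.038)
print(A,B,(A+B)/2,np.linalg.norm(A-B),np.degrees(np.arctan2(*(A-B)[1::-1])))
A=onz(s,*f(115,232),.038);B=onz(s,*f(575,252),.038)
print(A,B,(A+B)/2,np.linalg.norm(A-B),np.degrees(np.arctan2(*(A-B)[1::-1])))
# plate end bottom edge check
```

```text
[ 0.45311694 -0.30873768  0.038     ] [ 0.35353861 -0.29417439  0.038     ] [ 0.40332777 -0.30145603  0.038     ] 0.10063763396076536 -8.320495775361033
[ 0.45664397 -0.2824956   0.038     ] [ 0.35755868 -0.26882588  0.038     ] [ 0.40710133 -0.27566074  0.038     ] 0.10002377530131677 -7.854893164249295
```

```bash
python3 -m inch '[0,0,0,1.8,-0.3,-2.5,0.04, 0,0,0,0,0,0,0.04]'
python3 - <<'E'
from h import *
st()
goto2([.402,-.316,.14],toolrot(172,-52))
E
```

```text
clock: 17.85
tool_pos: [0.3942, -0.4422, 0.3248]
orientation: [-0.2, 38.0, 81.9]
force: [0.6, 0.5, -1.2]
opening: 0.0635
t 17.85 tcp [ 0.3942 -0.4422  0.3248] gp [ 0.4118 -0.3181  0.227 ] x [ 0.111  0.781 -0.615] y [-0.99   0.138 -0.003] q [ -46.1   29.5    9.4  -39.8 -104.1   40.5] F [ 0.6  0.5 -1.2] op 0.0635
ROT first [0.17 0.04 0.05] n 1.0 then shift [ 0.0541  0.0098 -0.068 ] n 2.0
```

```bash
python3 -m inch '[0.018,0.0033,-0.0227,0.2,0,0,0.04, 0.018,0.0033,-0.0227,0,0,0,0.04,0.018,0.0033,-0.0227,0,0,0,0.04, 0,0,0,0,0,0,0.04,0,0,0,0,0,0,0.04]'
python3 - <<'E'
from h import *
st()
goto2([.402,-.316,.11],toolrot(172,-52))
s=snap("scene");crop(s,"c8",260,80,360,170,7)
s=snap("wrist");crop(s,"w10",210,0,430,240,3)
E
```

```text
clock: 18.48
tool_pos: [0.3853, -0.44, 0.2389]
orientation: [-0.3, 38.1, 81.8]
force: [0.9, 0.1, -0.4]
opening: 0.0638
t 18.48 tcp [ 0.3853 -0.44    0.2389] gp [ 0.403  -0.3162  0.1407] x [ 0.112  0.778 -0.618] y [-0.99   0.139 -0.004] q [-46.2  34.2   4.4 -38.6 -96.6  46.8] F [ 0.9  0.1 -0.4] op 0.0638
ROT first [ 0.2  -0.15  0.12] n 1.0 then shift [ 0.019   0.0007 -0.0246] n 1.0
```

View pics/c8.png

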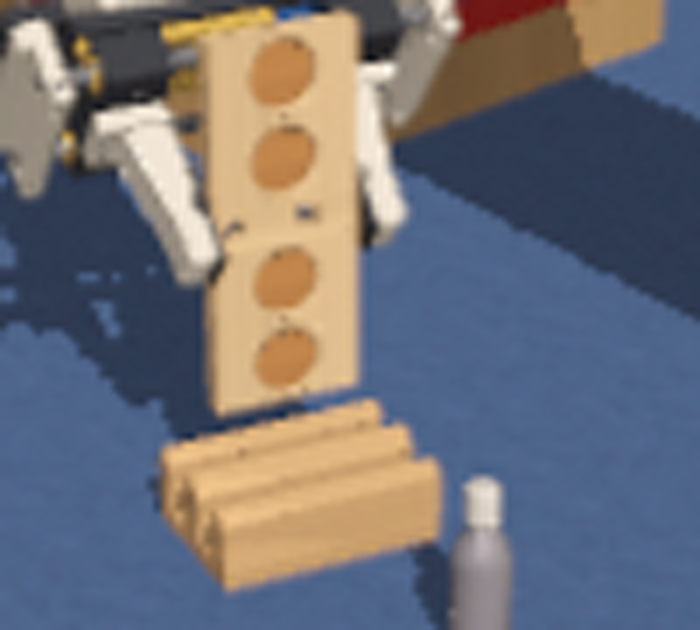

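View pics/w10.png

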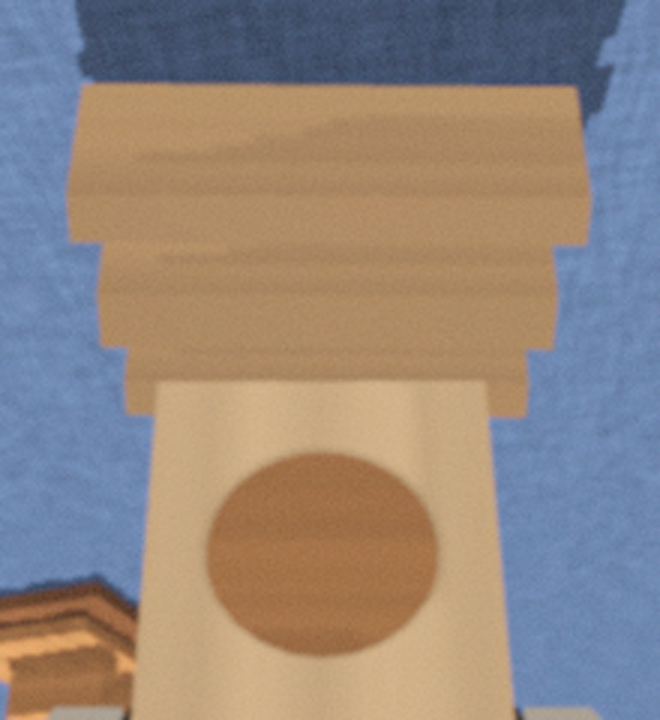

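Run:
```python
from h import *
s=snap("wrist");f=lambda u,v:(210+u/3,v/3)
for (a,b,v,z) in [(80,577,86,0),(68,590,192,.038),(68,590,243,.038),(98,557,293,.038),(98,557,348,.038),(126,527,414,.038),(126,527,381,.038)]:
    A=onz(s,*f(a,v),z);B=onz(s,*f(b,v),z);m=(A+B)/2
    print(v,np.round(A,4),np.round(B,4),np.round(m,4),np.linalg.norm(A-B),"racky",(m-np.array([.404,-.301,0]))@[.141,.990,0])
# plate bottom end
A=onz(s,*f(157,380),.0607);B=onz(s,*f(488,380),.0607);print(A,B,(A+B)/2,np.linalg.norm(A-B))
```

```text
86 [ 0.449  -0.3445  0.    ] [ 0.3486 -0.3307 -0.    ] [ 0.3988 -0.3376 -0.    ] 0.10131262640424005 racky -0.03694645682791602
192 [ 0.444 -0.352  0.038] [ 0.3511 -0.3394  0.038 ] [ 0.3976 -0.3457  0.038 ] 0.09373140279077026 racky -0.04517514165130541
243 [ 0.4487 -0.3405  0.038 ] [ 0.3496 -0.327   0.038 ] [ 0.3992 -0.3337  0.038 ] 0.10003233784361527 racky -0.033081920312283096
293 [ 0.4479 -0.3267  0.038 ] [ 0.3546 -0.314   0.038 ] [ 0.4013 -0.3203  0.038 ] 0.0941674178820531 racky -0.01953403647241772
348 [ 0.4542 -0.31    0.038 ] [ 0.353  -0.2964  0.038 ] [ 0.4036 -0.3032  0.038 ] 0.10209098642480205 racky -0.0022396625774664405
414 [ 0.4563 -0.285   0.038 ] [ 0.358  -0.2719  0.038 ] [ 0.4072 -0.2784  0.038 ] 0.09920950020928376 racky 0.02278870684681199
381 [ 0.4519 -0.2977  0.038 ] [ 0.3588 -0.2852  0.038 ] [ 0.4054 -0.2915  0.038 ] 0.09393436883017418 racky 0.009609935430527834
[ 0.43382615 -0.32607374  0.0607    ] [ 0.3701089  -0.31751849  0.0607    ] [ 0.40196753 -0.32179612  0.0607    ] 0.06428903471231082
```

```bash
python3 -m inch '[0.009,0.0007,-0.014,0.2,-0.1,0.1,0.04, 0.009,0,-0.013,0,0,0,0.04,0.009,0,-0.0117,0,0,0,0.04, 0,0,0,0,0,0,0.04]'
python3 - <<'E'
from h import *
st()
goto2([.4015,-.3185,.088],toolrot(172,-52))
E
```

```text
clock: 19.12
tool_pos: [0.3843, -0.4426, 0.1891]
orientation: [-0.1, 38.1, 81.9]
force: [-0.6, -0.5, 0.1]
opening: 0.0635
t 19.12 tcp [ 0.3843 -0.4426  0.1891] gp [ 0.4019 -0.3187  0.091 ] x [ 0.111  0.779 -0.617] y [-0.99   0.14  -0.001] q [-46.4  37.9   3.2 -38.2 -92.9  49.8] F [-0.6 -0.5  0.1] op 0.0635
ROT first [ 0.04 -0.09  0.08] n 1.0 then shift [ 0.002   0.0002 -0.0025] n 1.0
```

Now feel for the groove floor.

```bash
for i in 1 2 ; do python3 -m inch '[0.0012,0,-0.0016,0,0,0,0.04]'; done
python3 -m inch '[0.0012,0,-0.0016,0,0,0,0.04]'
python3 -c "
from h import *
st()"
```

```text
clock: 19.25
tool_pos: [0.3844, -0.4427, 0.1875]
orientation: [-0.1, 38.0, 81.9]
force: [2.3, -1.4, 17.3]
opening: 0.0634
clock: 19.38
tool_pos: [0.3845, -0.443, 0.1874]
orientation: [-0.2, 38.0, 82.0]
force: [-0.6, -1.0, 16.3]
opening: 0.0639
clock: 19.5
tool_pos: [0.3844, -0.4432, 0.1874]
orientation: [-0.3, 38.0, 82.0]
force: [-1.8, -0.4, 11.2]
opening: 0.0636
t 19.5 tcp [ 0.3844 -0.4432  0.1874] gp [ 0.4019 -0.3191  0.0896] x [ 0.11   0.781 -0.615] y [-0.991  0.136 -0.004] q [-46.4  38.1   3.3 -38.2 -92.9  50.2] F [-1.8 -0.4 11.2] op 0.0636
```

```bash
python3 -m inch '[0,0,0,0,0,0,0.07, 0,0,0,0,0,0,0.0876,0,0,0,0,0,0,0.0876,-0.03,0,0,0,0,0,0.0876,-0.05,0,0,0,0,0,0.0876,-0.05,0,0,0,0,0,0.0876,-0.03,0,0,0,0,0,0.0876,0,0,0,0,0,0,0.0876]'
python3 - <<'E'
from h import *
st()
s=snap("scene");crop(s,"c9",240,60,380,180,5)
s=snap("wrist");cv2.imwrite("pics/w11.png",s["color"][:,:,::-1])
E
```

```text
clock: 20.5
tool_pos: [0.3667, -0.5712, 0.2886]
orientation: [-0.2, 38.0, 82.1]
force: [0.4, -0.0, -0.2]
opening: 0.0876
t 20.5 tcp [ 0.3667 -0.5712  0.2886] gp [ 0.3839 -0.447   0.1908] x [ 0.108  0.781 -0.615] y [-0.991  0.135 -0.003] q [ -53.5   39.6   21.6  -36.  -110.2   45.1] F [ 0.4 -0.  -0.2] op 0.0876
```

View pics/c9.png

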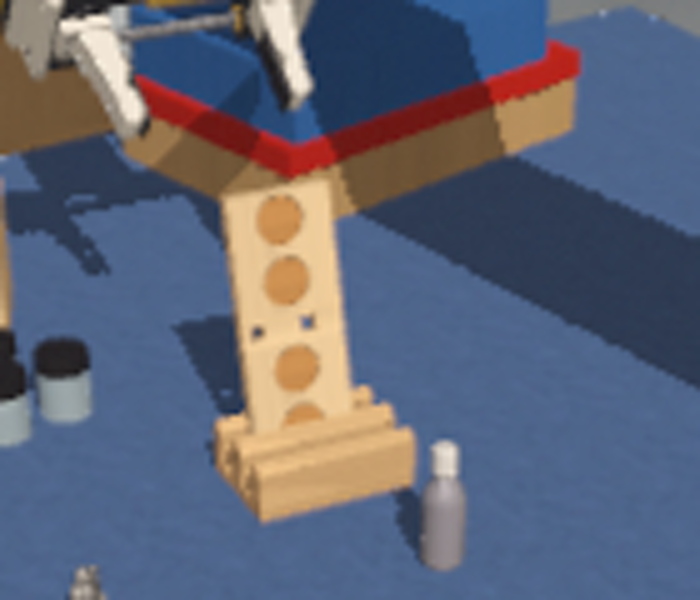

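View pics/w11.png

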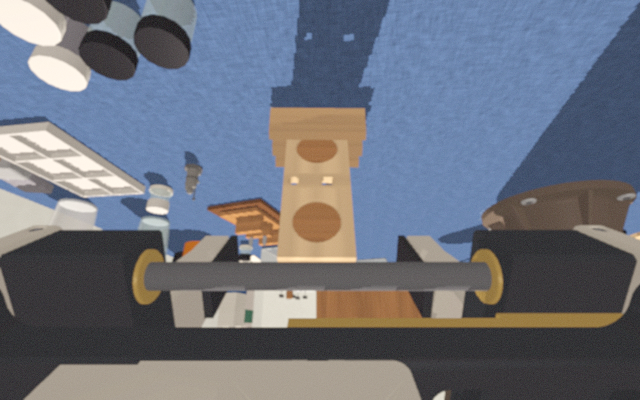

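Run:
```python
from h import *
s=snap("scene")
P=[]
for v in range(100,146):
  for u in range(284,312):
    p=dep(s,u,v)
    c=s["color"][v,u].astype(int)
    if s["depth"][v,u]>0 and .05<p[2]<.165 and -.37<p[1]<-.26 and .36<p[0]<.45: P.append(p)
P=np.array(P);print(len(P),P.min(0),P.max(0))
m=np.median(P,0)
for _ in range(3):
    c=P.mean(0);U,S,V=np.linalg.svd(P-c);n=V[2];r=abs((P-c)@n);P=P[r<.003]
n=n*np.sign(n[1]);print(len(P),c,n,"lean deg (+ = face normal up)",np.degrees(np.arcsin(n[2])),"yaw",np.degrees(np.arctan2(-n[0],n[1])),r.std())
```

```text
809 [ 0.36808845 -0.35815527  0.05000357] [ 0.4360632  -0.31016185  0.16490192]
579 [ 0.40194259 -0.33324139  0.10515937] [0.14150259 0.96570456 0.21769641] lean deg (+ = face normal up) 12.5737679724142 yaw -8.336103973697075 0.0008052625853293848
```

```bash
python3 -m inch '[-0.037,0,0.047,0,0,0,0.0876,-0.037,0,0.047,0,0,0,0.0876,0.0024,0,0.0276,0,10,0,0.0876,0.0024,0,0.0276,0,10,0,0.0876,0.0024,0,0.0276,0,10,0,0.0876,0.0024,0,0.0276,0,10,0,0.0876,0.0024,0,0.0276,0,10,0,0.0876,0.0024,0,0.0276,0,10,0,0.0876,0.0024,0,0.0276,0,10,0,0.0876,0.0024,0,0.0276,0,10,0,0.0876,0.0024,0,0.0276,0,10,0,0.0876,0,0,0,0,0,0,0.0876]'
python3 - <<'E'
from h import *
st()
goto2([.4000,-.334,.24],toolrot(171.7,39.4))
E
```

```text
clock: 22.15
tool_pos: [0.3972, -0.3325, 0.424]
orientation: [179.6, 50.4, -96.5]
force: [-0.3, -1.4, -0.0]
opening: 0.0875
t 22.15 tcp [ 0.3972 -0.3325  0.424 ] gp [ 0.3857 -0.4332  0.3015] x [-0.072 -0.633 -0.771] y [-0.994  0.107  0.005] q [-11.6   1.  -44.1  51.5 -54.2 -29.4] F [-0.3 -1.4 -0. ] op 0.0875
ROT first [ 1.83 -0.2   1.14] n 1.0 then shift [-0.0162 -0.003   0.116 ] n 2.0
```

```bash
python3 -m inch '[-0.002,-0.002,0.058,1.8,-0.2,1.1,0.0876,-0.002,0,0.058,0,0,0,0.0876,0,0,0,0,0,0,0.0876]'
python3 - <<'E'
from h import *
st()
R=toolrot(171.7,39.4)
goto2(np.array([.4000,-.334,.0872])-.12*R[:,0],R)
E
```

```text
clock: 22.52
tool_pos: [0.4104, -0.2389, 0.352]
orientation: [-180.0, 50.9, -98.3]
force: [1.2, -0.2, 0.1]
opening: 0.0877
t 22.52 tcp [ 0.4104 -0.2389  0.352 ] gp [ 0.396  -0.3381  0.2286] x [-0.091 -0.623 -0.776] y [-0.989  0.145 -0.   ] q [  1.6   3.6 -50.7  48.9 -55.4 -45.7] F [ 1.2 -0.2  0.1] op 0.0877
ROT first [-0.02  0.34 -0.01] n 1.0 then shift [-0.0137 -0.0034  0.0942] n 2.0
```

```bash
python3 -m inch '[-0.007,-0.0017,0.047,0,0.3,0,0.0876,-0.007,-0.0017,0.047,0,0,0,0.0876,0,0,0,0,0,0,0.0876,0,0,0,0,0,0,0.0876]'
python3 - <<'E'
from h import *
st()
R=toolrot(171.7,39.4)
goto2(np.array([.4000,-.334,.0872]),R)
s=snap("wrist");cv2.imwrite("pics/w12.png",s["color"][:,:,::-1])
E
```

```text
clock: 23.02
tool_pos: [0.4279, -0.1576, 0.3048]
orientation: [-179.9, 51.1, -98.3]
force: [-0.5, -1.4, -0.6]
opening: 0.0876
t 23.02 tcp [ 0.4279 -0.1576  0.3048] gp [ 0.4134 -0.2564  0.1811] x [-0.091 -0.622 -0.778] y [-0.989  0.147 -0.002] q [ 13.5   7.5 -52.7  44.7 -56.1 -56.3] F [-0.5 -1.4 -0.6] op 0.0876
ROT first [-0.17  0.47 -0.03] n 1.0 then shift [1.225e-01 2.200e-03 1.000e-04] n 2.0
```

View pics/w12.png

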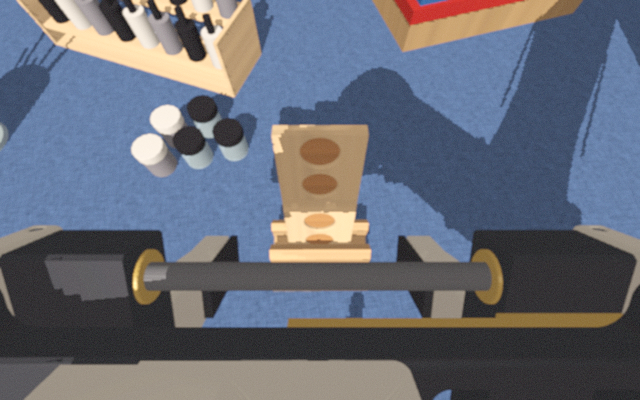

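```bash
python3 -m inch '[0.045,0.001,0,-0.2,0.5,0,0.0876,0.045,0.001,0,0,0,0,0.0876,0.028,0,0,0,0,0,0.0876,0,0,0,0,0,0,0.0876,0,0,0,0,0,0,0.0876]'
python3 - <<'E'
from h import *
st()
R=toolrot(171.7,39.4)
goto2(np.array([.4000,-.334,.0872]),R)
s=snap("wrist");cv2.imwrite("pics/w13.png",s["color"][:,:,::-1])
E
```

```text
clock: 23.7
tool_pos: [0.4321, -0.2391, 0.2245]
orientation: [179.3, 51.1, -99.9]
force: [0.1, 0.2, -0.3]
opening: 0.0873
t 23.7 tcp [ 0.4321 -0.2391  0.2245] gp [ 0.4149 -0.3374  0.1007] x [-0.108 -0.618 -0.779] y [-0.987  0.163  0.008] q [ -5.1  15.9 -58.1  67.1 -42.8 -65.5] F [ 0.1  0.2 -0.3] op 0.0873
ROT first [-0.55  0.54 -1.  ] n 1.0 then shift [0.0096 0.018  0.011 ] n 1.0
```

View pics/w13.png

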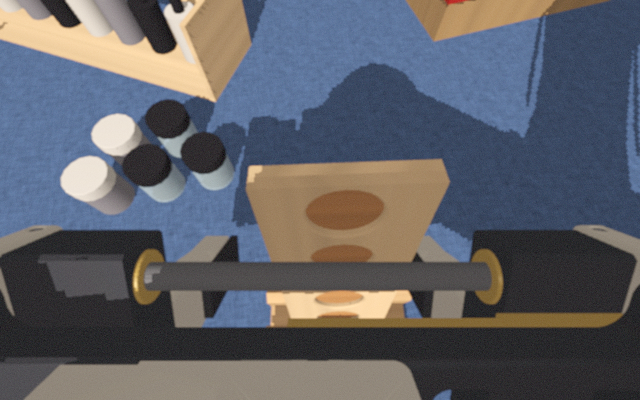

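```bash
python3 -m inch '[-0.04,0,0,0,0,0,0.0876,-0.04,0,0,0,-7,-1,0.0876,0,0,0,0,0,0,0.0876]'
python3 - <<'E'
from h import *
st()
R=toolrot(171.7,32)
goto2(np.array([.3992,-.3394,.1116])-.08*R[:,0],R)
E
```

```text
clock: 24.12
tool_pos: [0.4407, -0.1868, 0.2903]
orientation: [-178.9, 58.6, -97.8]
force: [1.3, 0.4, 0.1]
opening: 0.0874
t 24.12 tcp [ 0.4407 -0.1868  0.2903] gp [ 0.4295 -0.2689  0.1547] x [-0.071 -0.517 -0.853] y [-0.988  0.151 -0.01 ] q [  7.5   8.8 -50.4  42.2 -48.5 -49.8] F [1.3 0.4 0.1] op 0.0874
ROT first [-0.63  0.56  0.26] n 1.0 then shift [-0.0042  0.0191 -0.0385] n 1.0
```

```bash
python3 -m inch '[-0.004,0.0095,-0.019,-0.6,0.5,0.2,0.0876,0,0.0095,-0.019,0,0,0,0.0876,0,0,0,0,0,0,0.0876,0,0,0,0,0,0,0.0876]'
python3 - <<'E'
from h import *
st()
R=toolrot(171.7,32)
goto2(np.array([.3992,-.3394,.1116]),R)
E
```

```text
clock: 24.62
tool_pos: [0.4163, -0.2136, 0.3152]
orientation: [-179.6, 57.9, -97.7]
force: [1.0, -0.7, 0.2]
opening: 0.0873
t 24.62 tcp [ 0.4163 -0.2136  0.3152] gp [ 0.405  -0.2972  0.1805] x [-0.071 -0.526 -0.848] y [-0.99   0.14  -0.004] q [  4.4   5.3 -51.   42.6 -50.  -45.2] F [ 1.  -0.7  0.2] op 0.0873
ROT first [ 0.1  -0.05  0.31] n 1.0 then shift [ 0.081  -0.0012  0.0002] n 2.0
```

```bash
python3 -m inch '[0.04,-0.001,0,0,0,0.3,0.0876,0.03,0,0,0,0,0,0.0876,0.01,0,0,0,0,0,0.0876,0,0,0,0,0,0,0.0876,0,0,0,0,0,0,0.0876]'
python3 - <<'E'
from h import *
st()
R=toolrot(171.7,32)
goto2(np.array([.3992,-.3394,.1116]),R)
s=snap("wrist");cv2.imwrite("pics/w14.png",s["color"][:,:,::-1])
s=snap("scene");crop(s,"c10",240,60,380,180,5)
E
```

```text
clock: 25.25
tool_pos: [0.4124, -0.2563, 0.2438]
orientation: [179.7, 58.0, -98.4]
force: [0.2, -0.3, 0.2]
opening: 0.0875
t 25.25 tcp [ 0.4124 -0.2563  0.2438] gp [ 0.4001 -0.3396  0.1089] x [-0.078 -0.524 -0.848] y [-0.99   0.142  0.003] q [ -7.   11.9 -57.2  59.2 -38.  -54.2] F [ 0.2 -0.3  0.2] op 0.0875
ROT first [ 0.22  0.03 -0.07] n 1.0 then shift [-0.0023  0.0011 -0.0013] n 1.0
```

View pics/c10.png

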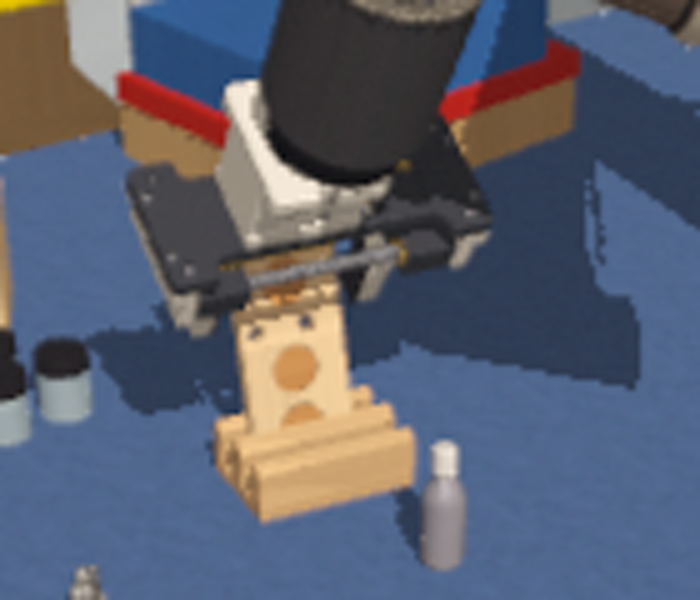

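View pics/w14.png

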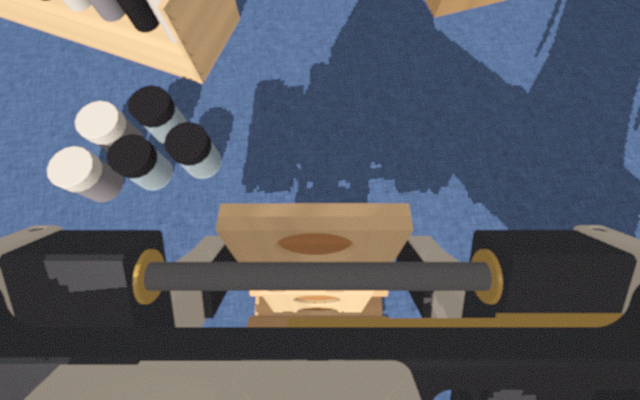

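```bash
python3 -m inch '[-0.001,0.0005,0,0.2,0,0,0.04,0,0,0,0,0,0,0.04,0,0,0,0,0,0,0.04]'
python3 -m inch '[0,0,0,0,0,0,0.04,0,0,0,0,0,0,0.04]'
python3 - <<'E'
from h import *
st()
s=snap("scene")
P=[]
for v in range(115,146):
  for u in range(284,312):
    p=dep(s,u,v)
    if s["depth"][v,u]>0 and .05<p[2]<.165 and -.37<p[1]<-.26 and .36<p[0]<.45: P.append(p)
P=np.array(P)
for _ in range(4):
    c=P.mean(0);U,S,V=np.linalg.svd(P-c);n=V[2];r=abs((P-c)@n);P=P[r<.003]
n=n*np.sign(n[1]);print(len(P),c,n,np.degrees(np.arcsin(n[2])),"yaw",np.degrees(np.arctan2(-n[0],n[1])))
E
```

```text
clock: 25.72
tool_pos: [0.4129, -0.2546, 0.2461]
orientation: [-179.8, 58.0, -98.0]
force: [-0.4, -0.6, -1.0]
opening: 0.0636
clock: 25.98
tool_pos: [0.4129, -0.2545, 0.2462]
orientation: [-179.7, 58.0, -98.0]
force: [0.1, 0.1, -0.8]
opening: 0.0637
t 25.98 tcp [ 0.4129 -0.2545  0.2462] gp [ 0.4013 -0.3379  0.1113] x [-0.073 -0.524 -0.848] y [-0.99   0.143 -0.002] q [ -6.7  11.6 -57.1  58.9 -38.2 -54.3] F [ 0.1  0.1 -0.8] op 0.0637
180 [ 0.40061577 -0.32736293  0.08035716] [0.08454366 0.99573332 0.0369802 ] 2.1192925917520236 yaw -4.853111350634003
```

```bash
python3 -m inch '[-0.0085,0,-0.0053,0,0,0,0.04,-0.017,0,-0.0106,0,0,0,0.04,-0.034,0,-0.0212,0,0,0,0.04,-0.034,0,-0.0212,0,0,0,0.04,-0.034,0,-0.0212,0,0,0,0.04,0,0,0,0,0,0,0.04]'
python3 - <<'E'
from h import *
st()
s=snap("scene");crop(s,"c11",240,20,380,180,4)
E
```

```text
clock: 26.78
tool_pos: [0.4118, -0.2545, 0.3994]
orientation: [179.8, 58.2, -98.5]
force: [0.8, 1.0, -1.2]
opening: 0.0632
t 26.77 tcp [ 0.4118 -0.2545  0.3994] gp [ 0.3994 -0.3375  0.2643] x [-0.078 -0.522 -0.85 ] y [-0.99   0.143  0.002] q [  0.2   0.8 -42.3  37.7 -58.5 -31.9] F [ 0.8  1.  -1.2] op 0.0632
```

View pics/c11.png

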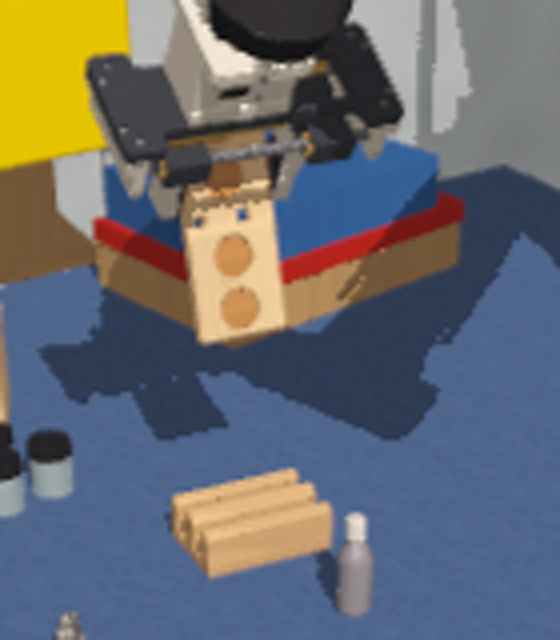

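```bash
cat >> h.py <<'E'
def plane(s,u0,v0,u1,v1,tol=.003):
    P=[dep(s,u,v) for v in range(v0,v1) for u in range(u0,u1) if s["depth"][v,u]>0]
    P=np.array(P)
    m=np.median(P,0);P=P[np.linalg.norm(P-m,axis=1)<.06]
    for k in range(5):
        c=P.mean(0);V=np.linalg.svd(P-c)[2];n=V[2];r=abs((P-c)@n);P=P[r<max(tol,.012/(k+1))]
    return c,n,len(P),r.std()
E
python3 - <<'E'
from h import *
s=snap("scene")
c,n,k,r=plane(s,290,74,309,101)
n=n*np.sign(n[1]);print(c,n,k,r,"lean",np.degrees(np.arcsin(n[2])),"yaw",np.degrees(np.arctan2(-n[0],n[1])))
T=tool();print("angle tool -x to normal",np.degrees(np.arccos(-T[:3,0]@n)), "n in tool",T[:3,:3].T@n)
E
```

```text
[ 0.39946601 -0.321645    0.20506976] [0.12264929 0.97188813 0.20097415] 384 0.0008188405349536079 lean 11.59393045610017 yaw -7.192530128613084
angle tool -x to normal 46.589225521436795 n in tool [-0.68722413  0.02034339  0.72616055]
```

```bash
python3 -m inch '[0.0023,0,-0.0269,0,-9.75,0,0.04,0.0023,0,-0.0269,0,-9.75,0,0.04,0.0023,0,-0.0269,0,-9.75,0,0.04,0.0023,0,-0.0269,0,-9.75,0,0.04,0.0023,0,-0.0269,0,-9.75,0,0.04,0.0023,0,-0.0269,0,-9.75,0,0.04,0.0023,0,-0.0269,0,-9.75,0,0.04,0.0023,0,-0.0269,0,-9.75,0,0.04,0,0,0,0,0,0,0.04]'
python3 - <<'E'
from h import *
st()
goto2([.5718,-.025,.20],toolrot(192.17,-46))
E
```

```text
clock: 28.0
tool_pos: [0.3778, -0.456, 0.3501]
orientation: [2.1, 40.8, 83.0]
force: [-0.0, 0.3, -1.0]
opening: 0.0639
t 28.0 tcp [ 0.3778 -0.456   0.3501] gp [ 0.3925 -0.3366  0.2461] x [ 0.093  0.751 -0.654] y [-0.989  0.145  0.027] q [ -46.8   27.8   10.3  -37.1 -105.3   38.5] F [-0.   0.3 -1. ] op 0.0639
ROT first [-14.99   3.4   14.12] n 2.0 then shift [ 0.2189 -0.2805  0.1563] n 7.0
```

```bash
python3 -m inch '[0,0,0,-7.5,1.7,7.06,0.04,0,0,0,-7.5,1.7,7.06,0.04,0.0274,-0.0351,0.0195,0,0,0,0.04,0.0274,-0.0351,0.0195,0,0,0,0.04,0.0274,-0.0351,0.0195,0,0,0,0.04,0.0274,-0.0351,0.0195,0,0,0,0.04,0.0274,-0.0351,0.0195,0,0,0,0.04,0.0274,-0.0351,0.0195,0,0,0,0.04,0.0274,-0.0351,0.0195,0,0,0,0.04,0.02,-0.03,0.015,0,0,0,0.04,0,0,0,0,0,0,0.04,0,0,0,0,0,0,0.04]'
python3 - <<'E'
from h import *
st()
goto2([.5718,-.025,.14],toolrot(192.17,-46))
s=snap("scene");crop(s,"c12",240,60,400,260,3)
E
```

```text
clock: 29.5
tool_pos: [0.5918, -0.1297, 0.3011]
orientation: [1.3, 45.5, 103.7]
force: [-0.3, -0.3, -1.1]
opening: 0.0636
t 29.5 tcp [ 0.5918 -0.1297  0.3011] gp [ 0.5653 -0.0213  0.1878] x [-0.166  0.681 -0.713] y [-0.975 -0.221  0.016] q [-10.5  27.7   5.6 -39.8 -89.9  31. ] F [-0.3 -0.3 -1.1] op 0.0636
ROT first [-0.25 -1.47 -1.09] n 1.0 then shift [ 0.0295 -0.0025 -0.0419] n 1.0
```

View pics/c12.png

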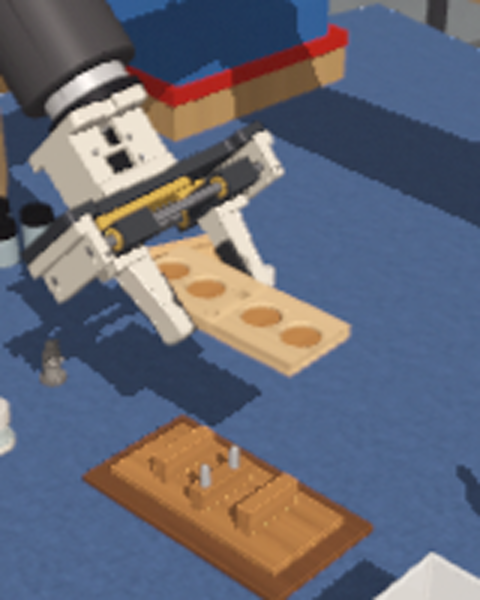

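Run:
```python
from h import *
s=snap("scene")
c,n,k,r=plane(s,312,155,350,178)
n=n*np.sign(n[2]);print(c,n,k,r)
T=tool();nt=T[:3,:3].T@n;print("n in tool",nt,"angle",np.degrees(np.arctan2(nt[2],-nt[0])))
print("current tilt",np.degrees(np.arccos(-T[2,0])))
```

```text
[0.5516367  0.03766653 0.18954996] [0.01079733 0.0310271  0.99946022] 653 0.0008175313768386601
n in tool [-0.6925073  -0.00122172  0.72140984] angle 46.17104671513859
current tilt 44.58034441345911
```

```bash
python3 -m inch '[0.009,-0.001,-0.014,-0.25,-1.6,-1.1,0.04,0.009,-0.001,-0.014,0,0,0,0.04,0.009,0,-0.014,0,0,0,0.04,0,0,0,0,0,0,0.04,0,0,0,0,0,0,0.04]'
python3 - <<'E'
from h import *
st()
goto2([.5718,-.025,.10],toolrot(192.17,-46.2))
E
```

```text
clock: 30.22
tool_pos: [0.5945, -0.1431, 0.2473]
orientation: [0.1, 43.7, 101.9]
force: [0.0, 0.5, -1.2]
opening: 0.0635
t 30.23 tcp [ 0.5945 -0.1431  0.2473] gp [ 0.5709 -0.0307  0.1374] x [-0.149  0.707 -0.691] y [-0.979 -0.205  0.001] q [-12.4  31.8   4.5 -41.3 -87.   35.7] F [ 0.   0.5 -1.2] op 0.0635
ROT first [-0.3   0.09  0.22] n 1.0 then shift [ 0.0297 -0.0027 -0.023 ] n 1.0
```

```bash
python3 -m inch '[0.015,-0.0015,-0.0115,-0.3,0.1,0.2,0.04,0.015,-0.0012,-0.0115,0,0,0,0.04,0,0,0,0,0,0,0.04]'
python3 - <<'E'
from h import *
st()
goto2([.5718,-.025,.06],toolrot(192.17,-46.2))
s=snap("scene");crop(s,"c13",260,130,370,250,6)
c,n,k,r=plane(s,312,170,350,195);n=n*np.sign(n[2]);print(c,n,k)
s=snap("top");crop(s,"t6",270,130,380,220,6)
E
```

```text
clock: 30.6
tool_pos: [0.5961, -0.136, 0.2076]
orientation: [-0.1, 43.8, 102.1]
force: [-0.1, -0.0, -0.6]
opening: 0.0637
t 30.6 tcp [ 0.5961 -0.136   0.2076] gp [ 0.572  -0.0239  0.0975] x [-0.152  0.705 -0.693] y [-0.977 -0.211 -0.001] q [-11.8  34.4   3.1 -41.6 -83.7  38.3] F [-0.1 -0.  -0.6] op 0.0637
ROT first [ 0.07 -0.03  0.01] n 1.0 then shift [ 0.0252  0.0004 -0.0279] n 1.0
[ 4.10377413e-01 -1.16939098e-01 -1.40926905e-04] [ 0.00371804 -0.00529146  0.99997909] 436
```

View pics/c13.png

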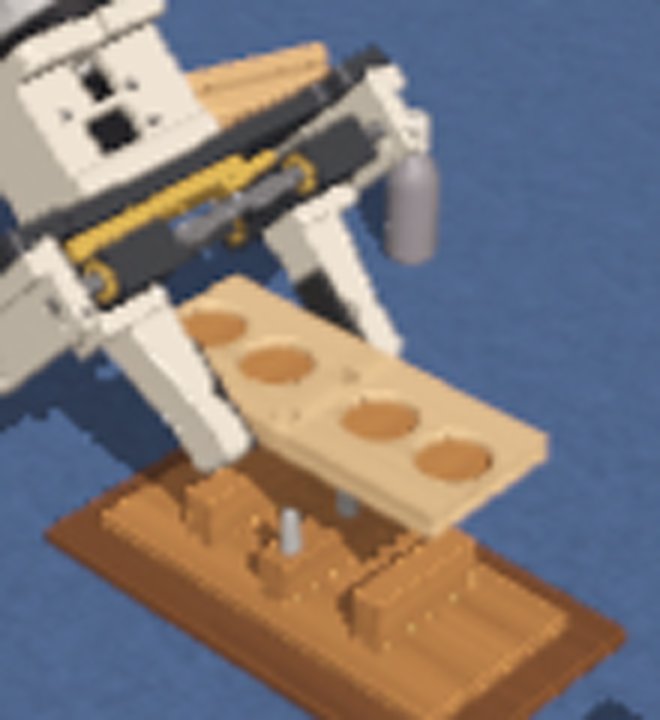

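View pics/t6.png

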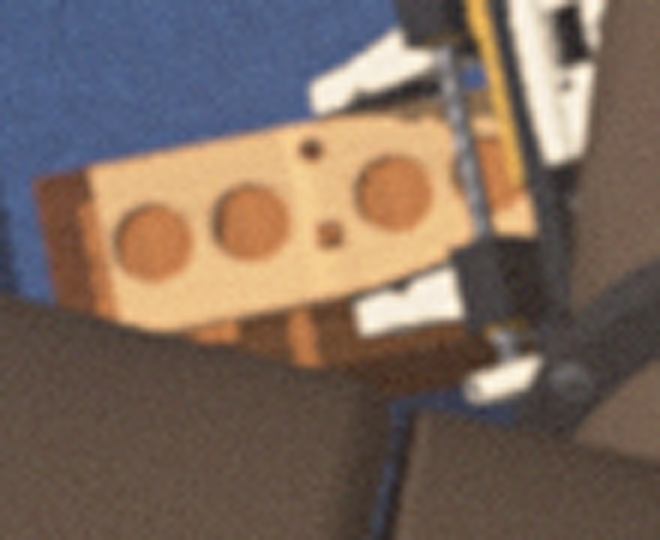

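Run:
```python
from h import *
s=snap("top")
for p in [(322,154.8),(325,168.8)]: print(np.round(onz(s,*p,.1025),4))
c=snap("scene");q,n,k,r=plane(c,300,188,345,212);n=n*np.sign(n[2]);print(q,n,k,r)
f=lambda u,v:(260+u/6,130+v/6)
for p in [(350,374),(286,412)]: print("sc hole",np.round(onz(c,*f(*p),.1025),4))
for p in [(290,512),(347,492)]: print("pin tip sc",np.round(onz(c,*f(*p),.055),4))
```

```text
[0.5888 0.0017 0.1025]
[ 0.5577 -0.0052  0.1025]
[0.56370961 0.02558063 0.10267655] [-0.00149877 -0.01229958  0.99992323] 688 0.0008307220432084952
sc hole [0.5553 0.0016 0.1025]
sc hole [0.5884 0.0081 0.1025]
pin tip sc [0.5875 0.0086 0.055 ]
pin tip sc [0.5627 0.0107 0.055 ]
```

```bash
python3 -m inch '[0.011,0.0004,-0.0115,0,0.4,0,0.04,0.011,0,-0.0115,0,0,0,0.04,0,0,0,0,0,0,0.04]'
python3 - <<'E'
from h import *
st()
goto2([.5718,-.025,.06],toolrot(192.17,-46))
E
```

```text
clock: 31.18
tool_pos: [0.5967, -0.1371, 0.1768]
orientation: [-0.5, 44.4, 101.9]
force: [0.3, -0.1, -0.2]
opening: 0.0639
t 31.18 tcp [ 0.5967 -0.1371  0.1768] gp [ 0.5734 -0.026   0.0656] x [-0.147  0.699 -0.7  ] y [-0.977 -0.211 -0.006] q [-11.8  36.5   2.2 -41.5 -81.   40.4] F [ 0.3 -0.1 -0.2] op 0.0639
ROT first [ 0.26 -0.41  0.23] n 1.0 then shift [ 0.0048  0.0007 -0.0042] n 1.0
```

```bash
python3 -m inch '[0.0048,0.0007,-0.0042,0.2,-0.2,0.2,0.04,0,0,0,0,0,0,0.04]'
python3 - <<'E'
from h import *
st()
goto2([.5718,-.025,.053],toolrot(192.17,-46))
E
```

```text
clock: 31.42
tool_pos: [0.5959, -0.1369, 0.1697]
orientation: [-0.0, 44.2, 102.2]
force: [0.8, 0.2, 0.2]
opening: 0.0636
t 31.43 tcp [ 0.5959 -0.1369  0.1697] gp [ 0.5718 -0.0254  0.0589] x [-0.151  0.701 -0.697] y [-0.977 -0.211 -0.   ] q [-11.8  37.    2.1 -41.6 -80.8  40.6] F [0.8 0.2 0.2] op 0.0636
ROT first [ 0.02 -0.18 -0.01] n 1.0 then shift [ 0.0044 -0.0001 -0.0045] n 1.0
```

```bash
for i in 1 ; do python3 -m inch '[0.0022,0,-0.0019,0,0,0,0.04]'; done
python3 -m inch '[0.0022,0,-0.0019,0,0,0,0.04]'
python3 -m inch '[0.0018,0,-0.0018,0,0,0,0.04]'
python3 - <<'E'
from h import *
st()
goto2([.5718,-.025,.046],toolrot(192.17,-46))
E
```

```text
clock: 31.55
tool_pos: [0.596, -0.1367, 0.1671]
orientation: [-0.1, 44.2, 102.1]
force: [-0.4, 0.9, 0.2]
opening: 0.0639
clock: 31.68
tool_pos: [0.5959, -0.1364, 0.1643]
orientation: [-0.1, 44.2, 102.1]
force: [-0.9, 0.0, 0.2]
opening: 0.0642
clock: 31.8
tool_pos: [0.5959, -0.1363, 0.1617]
orientation: [-0.1, 44.2, 102.1]
force: [-0.6, 0.5, -0.5]
opening: 0.0642
t 31.8 tcp [ 0.5959 -0.1363  0.1617] gp [ 0.5719 -0.0249  0.0509] x [-0.151  0.701 -0.697] y [-0.977 -0.211 -0.001] q [-11.7  37.6   1.9 -41.7 -80.2  41.2] F [-0.6  0.5 -0.5] op 0.0642
ROT first [ 0.07 -0.19  0.02] n 1.0 then shift [ 0.0033  0.0001 -0.0041] n 1.0
```

```bash
python3 -m inch '[0.0012,0,-0.0014,0,0,0,0.04]'
python3 -m inch '[0.0012,0,-0.0014,0,0,0,0.04]'
python3 -m inch '[0.001,0,-0.001,0,0,0,0.04]'
python3 -m inch '[0.001,0,-0.001,0,0,0,0.04]'
python3 - <<'E'
from h import *
st()
s=snap("scene");crop(s,"c14",260,130,370,250,6)
E
```

```text
clock: 31.92
tool_pos: [0.5959, -0.1364, 0.1598]
orientation: [-0.1, 44.2, 102.2]
force: [-1.1, 0.1, -0.6]
opening: 0.0637
clock: 32.05
tool_pos: [0.5958, -0.1365, 0.1579]
orientation: [-0.1, 44.2, 102.2]
force: [-1.5, 0.1, -0.7]
opening: 0.064
clock: 32.17
tool_pos: [0.5959, -0.1364, 0.157]
orientation: [-0.1, 44.1, 102.2]
force: [-2.5, -2.2, 10.2]
opening: 0.0639
clock: 32.3
tool_pos: [0.5959, -0.1365, 0.1569]
orientation: [-0.2, 44.1, 102.2]
force: [-1.5, -0.8, 13.4]
opening: 0.0638
t 32.3 tcp [ 0.5959 -0.1365  0.1569] gp [ 0.5718 -0.0249  0.0462] x [-0.152  0.702 -0.696] y [-0.977 -0.213 -0.002] q [-11.8  38.    1.9 -41.8 -79.9  41.6] F [-1.5 -0.8 13.4] op 0.0638
```

View pics/c14.png

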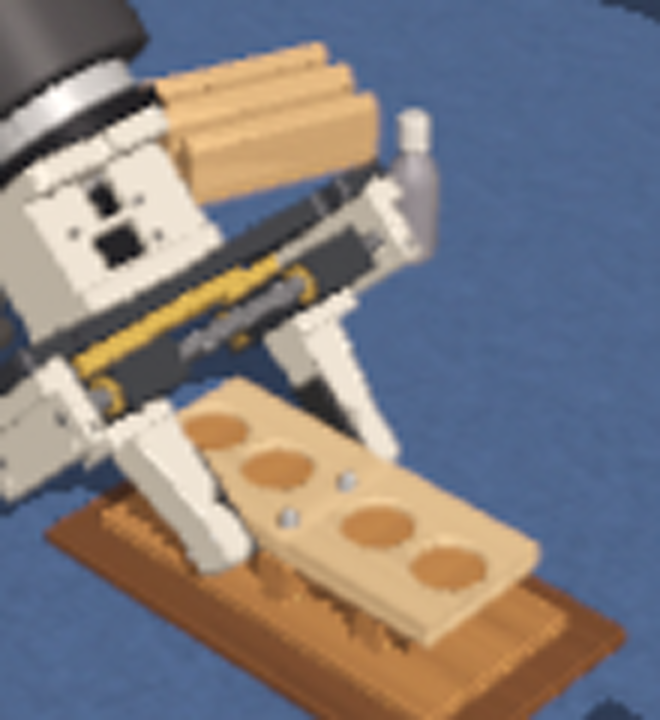

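```bash
python3 -m inch '[0,0,0,0,0,0,0.075,0,0,0,0,0,0,0.0876,0,0,0,0,0,0,0.0876,-0.02,0,0,0,0,0,0.0876,-0.05,0,0,0,0,0,0.0876,-0.05,0,0,0,0,0,0.0876,-0.05,0,0,0,0,0,0.0876,0,0,0,0,0,0,0.0876]'
python3 - <<'E'
from h import *
st()
s=snap("scene");crop(s,"c15",260,130,370,250,6)
q,n,k,r=plane(s,292,205,345,226);n=n*np.sign(n[2]);print(q,n,k,r)
t=snap("top");crop(t,"t7",210,110,450,290,3)
for nm in ["a"]:
  cv2.imwrite("pics/full1.png",s["color"][:,:,::-1])
E
```

```text
clock: 33.35
tool_pos: [0.6228, -0.2634, 0.2828]
orientation: [-0.2, 44.4, 102.1]
force: [-0.5, 0.6, 0.2]
opening: 0.0879
t 33.35 tcp [ 0.6228 -0.2634  0.2828] gp [ 0.5989 -0.1524  0.1716] x [-0.15   0.698 -0.7  ] y [-0.977 -0.213 -0.003] q [-20.2  35.9  16.6 -37.5 -97.5  36.7] F [-0.5  0.6  0.2] op 0.0879
[0.56705358 0.00943988 0.04918809] [-0.00247073 -0.0037349   0.99998997] 654 0.0008108492181954555
```

View pics/c15.png

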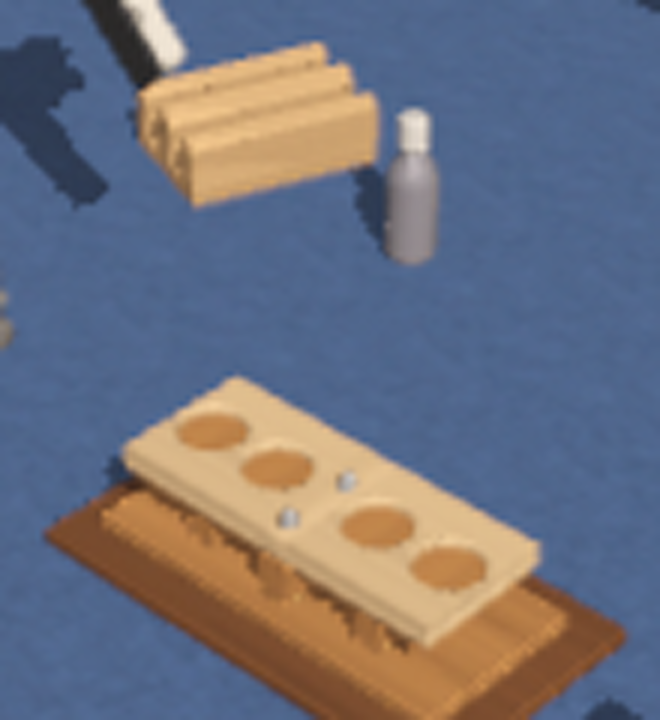

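View pics/t7.png

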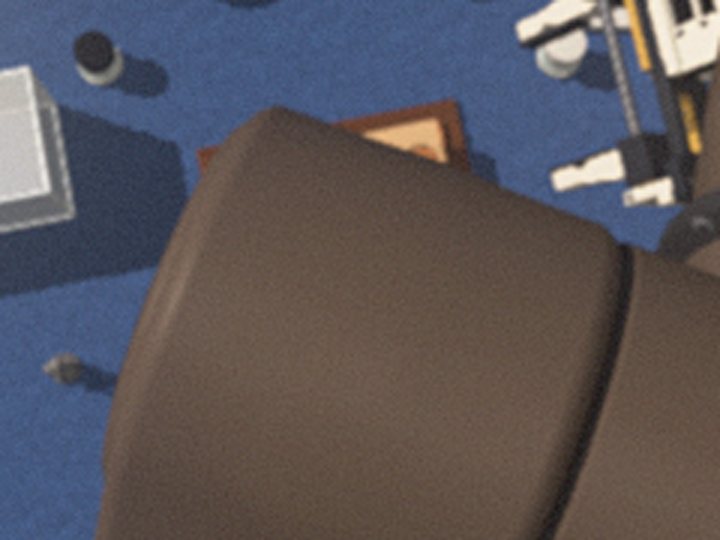

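View pics/full1.png

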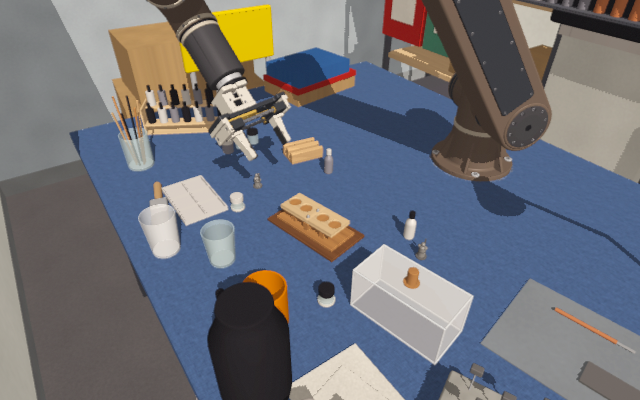

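```bash
python3 -m inch '[0.002,0,0.0252,0,9.1,0,0.06,0.002,0,0.0252,0,9.1,0,0.06,0.002,0,0.0252,0,9.1,0,0.06,0.002,0,0.0252,0,9.1,0,0.06,0.002,0,0.0252,0,9.1,0,0.06,0,0,0,0,0,0,0.06]'
python3 - <<'E'
from h import *
st()
goto2([.594,-.235,.17],toolrot(192.17))
E
```

```text
clock: 34.2
tool_pos: [0.5946, -0.1441, 0.3212]
orientation: [137.7, 89.2, -119.7]
force: [-0.4, 0.2, -0.4]
opening: 0.0599
t 34.2 tcp [ 0.5946 -0.1441  0.3212] gp [ 0.5935 -0.1461  0.1622] x [-0.007 -0.013 -1.   ] y [-0.976 -0.219  0.01 ] q [  4.9  18.5 -14.3   0.8 -57.7   7.3] F [-0.4  0.2 -0.4] op 0.0599
ROT first [ 0.46 -0.62 -0.56] n 1.0 then shift [-0.0078  0.0198 -0.0887] n 2.0
```

```bash
python3 -m inch '[-0.006,0.0099,-0.044,0.4,-0.6,-0.6,0.06,-0.003,0.0099,-0.044,0,0,0,0.06,0,0,0,0,0,0,0.06,0,0,0,0,0,0,0.06]'
python3 - <<'E'
from h import *
st()
s=snap("wrist");cv2.imwrite("pics/w15.png",s["color"][:,:,::-1])
E
```

```text
clock: 34.7
tool_pos: [0.5941, -0.2348, 0.3284]
orientation: [21.2, 89.5, 123.7]
force: [-0.9, 1.0, 0.9]
opening: 0.0599
t 34.7 tcp [ 0.5941 -0.2348  0.3284] gp [ 0.5933 -0.2337  0.1694] x [-0.005  0.007 -1.   ] y [-0.976 -0.216  0.003] q [ -4.2  20.5  -9.7  -0.4 -60.1  16.9] F [-0.9  1.   0.9] op 0.0599
```

View pics/w15.png

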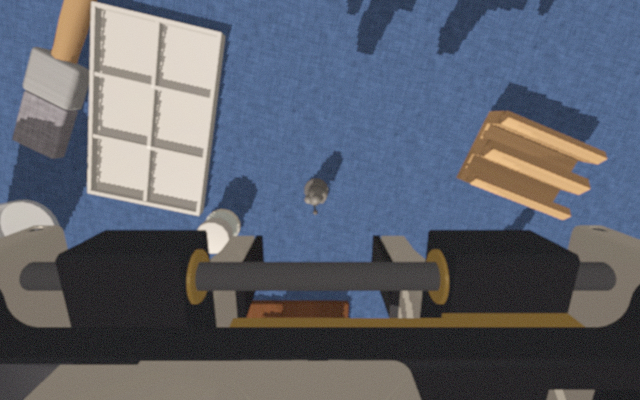

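Run:
```python
from h import *
s=snap("wrist");crop(s,"w16",285,160,345,230,9)
```

```text
(no output)
```

View pics/w16.png

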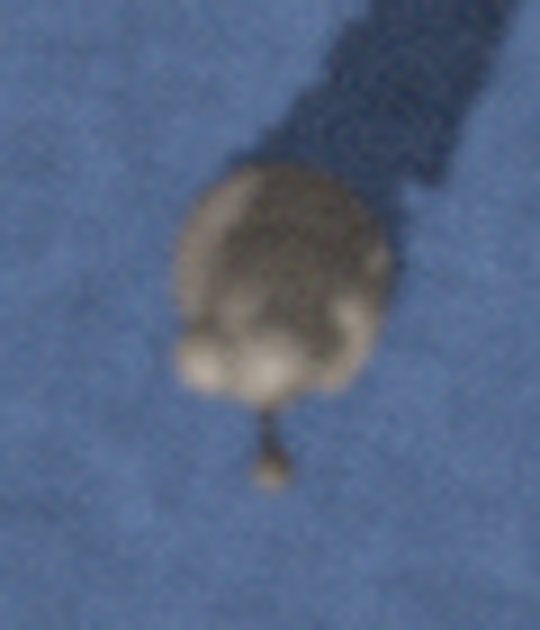

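Run:
```python
from h import *
s=snap("wrist");p=onz(s,316.6,189.8,.003);print(p, np.linalg.norm(onz(s,316.6-11.9,189.8,.003)-onz(s,316.6+11.9,189.8,.003)))
goto2([p[0],p[1],.032],toolrot(192.17))
```

```text
[ 0.59329188 -0.23419699  0.003     ] 0.02425705823008826
ROT first [ 0.37  0.39 -0.15] n 1.0 then shift [1.377e-01 1.000e-03 1.000e-04] n 3.0
```

```bash
python3 -m inch '[0.05,0.001,0,0.3,0.3,-0.1,0.06,0.05,0,0,0,0,0,0.06,0.034,0,0,0,0,0,0.06,0,0,0,0,0,0,0.06,0,0,0,0,0,0,0.06]'
python3 - <<'E'
from h import *
st()
goto2([.5950,-.2342,.032],toolrot(192.17))
E
```

```text
clock: 35.48
tool_pos: [0.5951, -0.2307, 0.1944]
orientation: [-86.7, 89.8, 15.8]
force: [0.4, -0.1, 0.1]
opening: 0.0602
t 35.48 tcp [ 0.5951 -0.2307  0.1944] gp [ 0.5957 -0.2305  0.0354] x [ 0.004  0.001 -1.   ] y [-0.976 -0.217 -0.004] q [ -3.7  28.4 -17.6  -0.1 -43.8  16.3] F [ 0.4 -0.1  0.1] op 0.0602
ROT first [0.37 0.01 0.21] n 1.0 then shift [ 0.0034  0.0009 -0.0034] n 1.0
```

```bash
python3 -m inch '[0.005,0.0009,-0.0034,0.3,0,0.2,0.06,0,0,0,0,0,0,0.06]'
python3 -m inch '[0,0,0,0,0,0,0,0,0,0,0,0,0,0,0,0,0,0,0,0,0,0,0,0,0,0,0,0,0,0,0,0,0,0,0]'
python3 -c "
from h import *
st()"
```

```text
clock: 35.72
tool_pos: [0.5961, -0.2342, 0.1922]
orientation: [-106.9, 89.8, -4.6]
force: [-0.5, -0.9, -0.8]
opening: 0.0601
clock: 36.35
tool_pos: [0.5964, -0.2345, 0.1939]
orientation: [-107.5, 89.6, -5.3]
force: [0.5, -0.2, 0.9]
opening: 0.0154
t 36.35 tcp [ 0.5964 -0.2345  0.1939] gp [ 0.5975 -0.2346  0.0349] x [ 0.007 -0.001 -1.   ] y [-0.977 -0.212 -0.007] q [ -4.   28.6 -17.4   0.  -43.6  16.3] F [ 0.5 -0.2  0.9] op 0.0154
```

```bash
python3 -m inch '[-0.02,0,0,0,0,0,0,-0.04,0,0,0,0,0,0,-0.05,0,0,0,0,0,0,0,0,0,0,0,0,0]'
python3 - <<'E'
from h import *
st()
goto2([.5798,-.062,.13],toolrot(192.17))
E
```

```text
clock: 36.85
tool_pos: [0.5956, -0.2345, 0.3057]
orientation: [-110.2, 89.8, -8.0]
force: [0.7, -0.7, -0.3]
opening: 0.0148
t 36.85 tcp [ 0.5956 -0.2345  0.3057] gp [ 0.5962 -0.2345  0.1467] x [ 0.004 -0.001 -1.   ] y [-0.977 -0.212 -0.004] q [ -4.   21.6 -11.5   0.  -56.7  16.3] F [ 0.7 -0.7 -0.3] op 0.0148
ROT first [ 0.08 -0.08  0.22] n 1.0 then shift [ 0.0167 -0.0209  0.1719] n 3.0
```

```bash
python3 -m inch '[0,-0.005,0.043,0,0,0.2,0,0.006,-0.005,0.043,0,0,0,0,0.01,-0.005,0.043,0,0,0,0,0,-0.004,0.03,0,0,0,0,0,0,0,0,0,0,0,0,0,0,0,0,0,0]'
python3 - <<'E'
from h import *
st()
goto2([.5798,-.062,.11],toolrot(192.17))
s=snap("wrist");crop(s,"w17",230,150,400,330,4)
s=snap("scene");crop(s,"c16",240,110,370,250,5)
E
```

```text
clock: 37.6
tool_pos: [0.579, -0.0712, 0.2866]
orientation: [112.3, 89.9, -145.6]
force: [-0.0, 0.1, -1.6]
opening: 0.0151
t 37.6 tcp [ 0.579  -0.0712  0.2866] gp [ 0.5788 -0.0714  0.1276] x [-0.002 -0.001 -1.   ] y [-0.978 -0.21   0.002] q [ 12.2  17.9 -20.    0.1 -52.2  -0.1] F [-0.   0.1 -1.6] op 0.0151
ROT first [-0.03 -0.04 -0.1 ] n 1.0 then shift [ 0.0176 -0.0027  0.0089] n 1.0
```

View pics/w17.png

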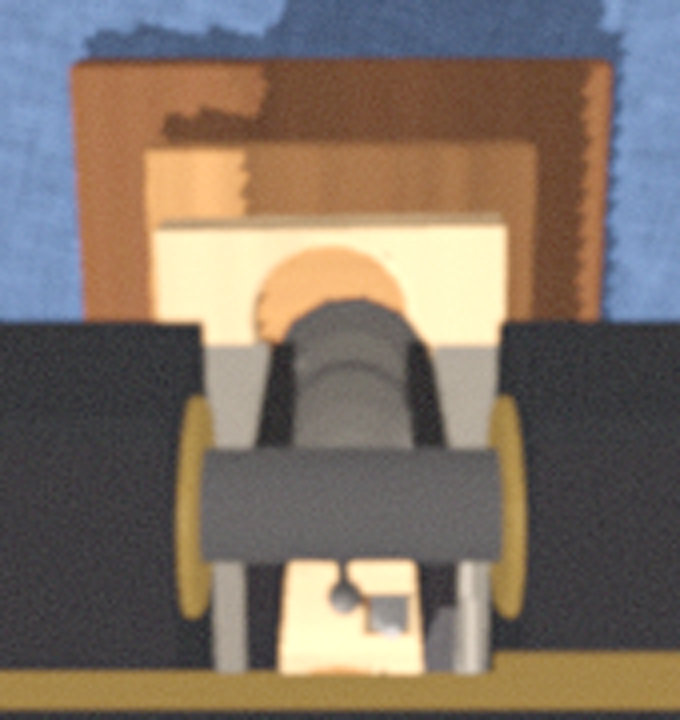

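View pics/c16.png

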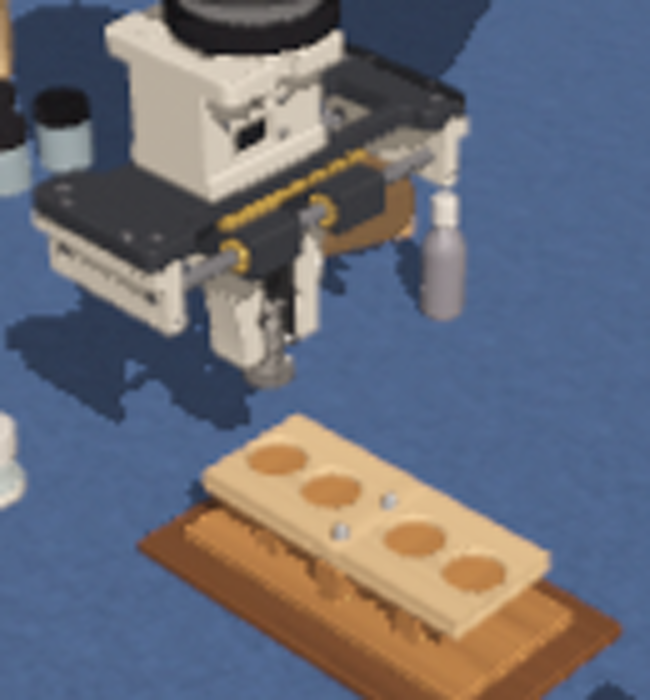

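Run:
```python
from h import *
s=snap("wrist");st()
p=onz(s,319.3,242.5,.0957);a=onz(s,319.3-18.6,242.5,.0957);print(p,2*np.linalg.norm(a-p))
T=tool();print("base rel gp in tool",T[:3,:3].T@(p-T[:3,3]))
# top edge of the base front
print("front edge", (T[:3,:3].T@(onz(s,230+355/4,150+298/4,.0967)-T[:3,3])))
# seat (far recess) circle at z .05: leftmost 255, rightmost 408, top 245
print("seat top edge",onz(s,230+332/4,150+246/4,.05),"expected", np.array([.5798,-.062])-.0145*np.array([-.2108,.9775]))
```

```text
t 37.75 tcp [ 0.5791 -0.0719  0.2868] gp [ 0.5789 -0.0721  0.1278] x [-0.001 -0.001 -1.   ] y [-0.978 -0.209  0.001] q [ 12.1  17.9 -19.9   0.1 -52.2  -0.1] F [ 0.6 -0.5 -0.6] op 0.0146
[ 0.5769812  -0.07218704  0.0957    ] 0.0222719323492928
base rel gp in tool [0.19108495 0.001879   0.00029619]
front edge [ 0.19009347  0.00153062 -0.01142475]
seat top edge [ 0.58238743 -0.07688404  0.05      ] expected [ 0.5828566  -0.07617375]
```

```bash
python3 - <<'E'
from h import *
goto2([.58,-.0627,.092],toolrot(192.17))
E
python3 -m inch '[0.018,-0.002,0.009,0,0,-0.1,0,0.017,-0.001,0,0,0,0,0,0,0,0,0,0,0,0]'
python3 - <<'E'
from h import *
st()
goto2([.58,-.0627,.088],toolrot(192.17))
E
```

```text
ROT first [-0.1  -0.04 -0.08] n 1.0 then shift [ 0.0358 -0.0028  0.0088] n 1.0
clock: 38.12
tool_pos: [0.5805, -0.0647, 0.2507]
orientation: [-139.4, 89.9, -37.5]
force: [-0.1, -0.2, -0.3]
opening: 0.0149
t 38.12 tcp [ 0.5805 -0.0647  0.2507] gp [ 0.5806 -0.0649  0.0917] x [ 0.001 -0.001 -1.   ] y [-0.979 -0.206 -0.001] q [ 12.8  20.3 -22.1   0.1 -47.6  -1. ] F [-0.1 -0.2 -0.3] op 0.0149
ROT first [-0.28 -0.06  0.05] n 1.0 then shift [0.0037 0.     0.0021] n 1.0
```

```bash
python3 -m inch '[0.003,0,0.0021,-0.3,0,0,0,0.002,0,0,0,0,0,0,0,0,0,0,0,0,0]'
python3 - <<'E'
from h import *
st()
goto2([.58,-.0627,.0815],toolrot(192.17))
E
```

```text
clock: 38.5
tool_pos: [0.5805, -0.0633, 0.2463]
orientation: [-126.4, 89.9, -24.2]
force: [0.2, -0.2, 0.5]
opening: 0.0147
t 38.5 tcp [ 0.5805 -0.0633  0.2463] gp [ 0.5808 -0.0634  0.0873] x [ 0.002 -0.001 -1.   ] y [-0.977 -0.211 -0.002] q [ 13.   20.6 -22.4   0.1 -46.9  -0.9] F [ 0.2 -0.2  0.5] op 0.0147
ROT first [ 0.01 -0.08  0.11] n 1.0 then shift [0.0058 0.0004 0.0007] n 1.0
```

```bash
python3 -m inch '[0.0025,0.0004,0.0006,0,0,0.1,0]'
python3 -m inch '[0.002,0,0,0,0,0,0]'
python3 -m inch '[0.0015,0,0,0,0,0,0]'
python3 -m inch '[0.001,0,0,0,0,0,0]'
python3 - <<'E'
from h import *
st()
goto2([.58,-.0627,.0815],toolrot(192.17))
E
```

```text
clock: 38.62
tool_pos: [0.5802, -0.0628, 0.2441]
orientation: [-144.6, 89.9, -42.4]
force: [-0.4, 0.0, 0.3]
opening: 0.0146
clock: 38.75
tool_pos: [0.5801, -0.0627, 0.2422]
orientation: [-138.2, 89.9, -36.0]
force: [0.5, -0.2, 0.5]
opening: 0.0147
clock: 38.88
tool_pos: [0.5801, -0.0627, 0.2406]
orientation: [-138.0, 89.9, -35.9]
force: [-0.1, 0.3, -0.1]
opening: 0.0146
clock: 39.0
tool_pos: [0.5802, -0.0628, 0.2401]
orientation: [-143.8, 89.9, -41.6]
force: [-3.1, -1.1, 9.2]
opening: 0.0147
t 39.0 tcp [ 0.5802 -0.0628  0.2401] gp [ 0.5805 -0.063   0.0811] x [ 0.002 -0.002 -1.   ] y [-0.977 -0.212 -0.001] q [ 13.   21.  -22.8   0.2 -46.1  -0.9] F [-3.1 -1.1  9.2] op 0.0147
ROT first [ 0.04 -0.11  0.08] n 1.0 then shift [-0.0004  0.0002  0.0001] n 1.0
```

```bash
python3 -m inch '[0,0,0,0,0,0,0.045,0,0,0,0,0,0,0.045,0,0,0,0,0,0,0.045,-0.02,0,0,0,0,0,0.045,-0.05,0,0,0,0,0,0.045,-0.05,0,0,0,0,0,0.06,0,0,0,0,0,0,0.06]'
python3 - <<'E'
from h import *
st()
goto2([.421,.214,.18],toolrot(192.17))
s=snap("wrist");crop(s,"w18",230,50,400,290,3)
s=snap("scene");crop(s,"c17",240,110,370,250,5)
cv2.imwrite("pics/full2.png",s["color"][:,:,::-1])
E
```

```text
clock: 39.88
tool_pos: [0.5801, -0.0625, 0.3625]
orientation: [157.5, 89.9, -100.3]
force: [1.0, 0.2, -0.7]
opening: 0.0576
t 39.88 tcp [ 0.5801 -0.0625  0.3625] gp [ 0.5801 -0.0629  0.2035] x [-0.    -0.002 -1.   ] y [-0.977 -0.212  0.001] q [ 13.1  13.8 -14.7   0.1 -61.6  -0.9] F [ 1.   0.2 -0.7] op 0.0576
ROT first [ 0.05 -0.11 -0.05] n 1.0 then shift [0.0235 0.0972 0.3039] n 6.0
```

View pics/w18.png

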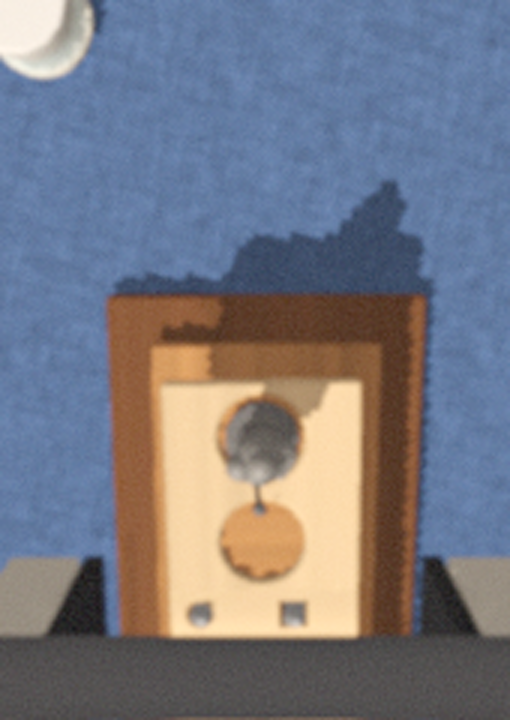

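View pics/full2.png

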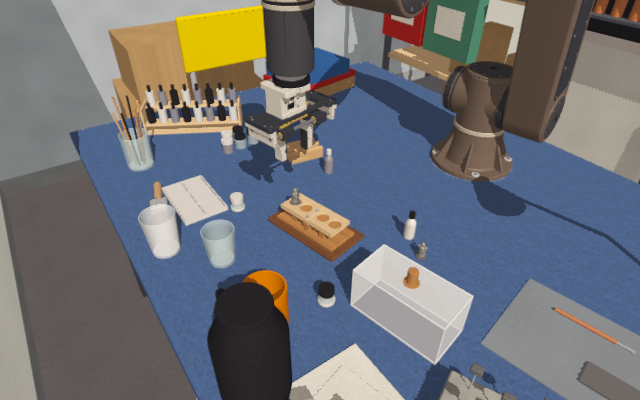

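```bash
python3 -m inch '[0,0.0139,0.0434,0,0,0,0.06,0,0.0139,0.0434,0,0,0,0.06,0,0.0139,0.0434,0,0,0,0.06,0.005,0.0139,0.0434,0,0,0,0.06,0.005,0.0139,0.0434,0,0,0,0.06,0.01,0.0139,0.0434,0,0,0,0.06,0,0.0139,0.0434,0,0,0,0.06,0,0,0,0,0,0,0.06,0,0,0,0,0,0,0.06]'
python3 - <<'E'
from h import *
st()
s=snap("wrist");cv2.imwrite("pics/w19.png",s["color"][:,:,::-1])
E
```

```text
clock: 41.1
tool_pos: [0.4118, 0.2198, 0.325]
orientation: [106.3, 88.3, -151.7]
force: [0.7, -0.4, 0.3]
opening: 0.0598
t 41.1 tcp [0.4118 0.2198 0.325 ] gp [0.4078 0.2176 0.1661] x [-0.025 -0.014 -1.   ] y [-0.978 -0.208  0.028] q [ 52.    5.4 -30.3  -0.8 -55.8 -39.6] F [ 0.7 -0.4  0.3] op 0.0598
```

View pics/w19.png

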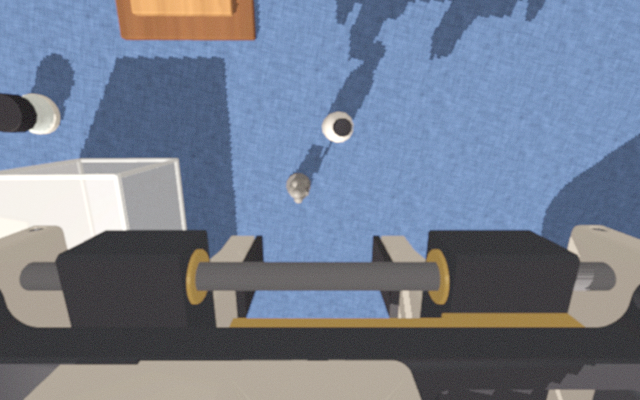

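```bash
python3 -m inch '[0,0,0,0,-0.7,-1.5,0.06,0,0,0,0,0,0,0.06]'
python3 - <<'E'
from h import *
st();s=snap("wrist");crop(s,"w20",265,140,355,220,8)
E
```

```text
clock: 41.4
tool_pos: [0.4126, 0.2181, 0.3245]
orientation: [6.3, 89.7, 108.1]
force: [-0.1, 0.0, -0.1]
opening: 0.0599
t 41.4 tcp [0.4126 0.2181 0.3245] gp [0.4124 0.2188 0.1655] x [-0.001  0.004 -1.   ] y [-0.979 -0.205  0.   ] q [ 52.    4.9 -31.2  -0.3 -53.8 -40.1] F [-0.1  0.  -0.1] op 0.0599
```

View pics/w20.png

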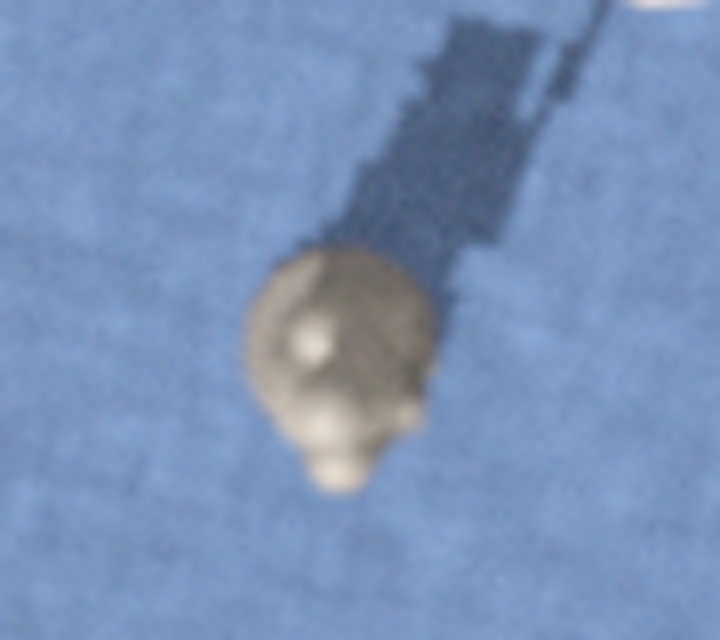

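Run:
```python
from h import *
s=snap("wrist");p=onz(s,307.75,182.75,.003);print(p)
goto2([p[0]+.0018,p[1]+.0005,.034],toolrot(192.17))
```

```text
[0.42292971 0.21134808 0.003     ]
ROT first [-0.35  0.24 -0.05] n 1.0 then shift [ 0.1316 -0.0104 -0.0089] n 3.0
```

```bash
python3 -m inch '[0.04,-0.01,-0.009,-0.3,0.2,0,0.06,0.04,0,0,0,0,0,0.06,0.03,0,0,0,0,0,0.06,0,0,0,0,0,0,0.06,0,0,0,0,0,0,0.06]'
python3 - <<'E'
from h import *
st()
goto2([.4247,.2118,.033],toolrot(192.17))
E
```

```text
clock: 42.12
tool_pos: [0.4266, 0.2116, 0.2145]
orientation: [-49.3, 89.7, 52.7]
force: [-0.9, 0.3, 0.9]
opening: 0.0602
t 42.12 tcp [0.4266 0.2116 0.2145] gp [0.4271 0.2123 0.0555] x [ 0.003  0.004 -1.   ] y [-0.978 -0.208 -0.004] q [ 50.1  14.6 -37.7  -0.  -37.5 -38.1] F [-0.9  0.3  0.9] op 0.0602
ROT first [-0.14  0.18  0.21] n 1.0 then shift [0.0225 0.0019 0.0006] n 1.0
```

```bash
python3 -m inch '[0.014,0.0019,0,-0.1,0.2,0.2,0.06,0.009,0,0,0,0,0,0.06,0,0,0,0,0,0,0.06]'
python3 - <<'E'
from h import *
st()
goto2([.4247,.2118,.033],toolrot(192.17))
E
```

```text
clock: 42.5
tool_pos: [0.4253, 0.212, 0.1923]
orientation: [-59.1, 89.7, 43.0]
force: [0.1, 0.0, 0.5]
opening: 0.0601
t 42.5 tcp [0.4253 0.212  0.1923] gp [0.4258 0.2125 0.0333] x [ 0.003  0.003 -1.   ] y [-0.978 -0.21  -0.004] q [ 50.3  16.7 -39.    0.1 -34.  -38.2] F [0.1 0.  0.5] op 0.0601
ROT first [-0.02  0.13  0.22] n 1.0 then shift [ 0.0003  0.0006 -0.0001] n 1.0
```

```bash
python3 -m inch '[0.001,0,0,0,0,0,0,0.001,0,0,0,0,0,0,0.0005,0,0,0,0,0,0,0,0,0,0,0,0,0,0,0,0,0,0,0,0]'
python3 -c "
from h import *
st()"
python3 -m inch '[-0.02,0,0,0,0,0,0,-0.04,0,0,0,0,0,0,-0.05,0,0,0,0,0,0,0,0,0,0,0,0,0]'
python3 - <<'E'
from h import *
st()
goto2([.5534,.0602,.13],toolrot(192.17))
print(np.array([.5666,-.0009])+.0625*np.array([-.2108,.9775]))
E
```

```text
clock: 43.12
tool_pos: [0.4255, 0.2123, 0.1904]
orientation: [-58.8, 89.7, 43.3]
force: [0.0, -0.6, -0.5]
opening: 0.0155
t 43.12 tcp [0.4255 0.2123 0.1904] gp [0.4262 0.2129 0.0314] x [ 0.004  0.004 -1.   ] y [-0.978 -0.211 -0.005] q [ 50.3  16.9 -39.1   0.1 -33.7 -38.2] F [ 0.  -0.6 -0.5] op 0.0155
clock: 43.62
tool_pos: [0.425, 0.2118, 0.3032]
orientation: [-66.4, 89.8, 35.7]
force: [0.2, 0.2, -0.3]
opening: 0.0146
t 43.62 tcp [0.425  0.2118 0.3032] gp [0.4255 0.2121 0.1442] x [ 0.003  0.002 -1.   ] y [-0.978 -0.211 -0.003] q [ 50.3   7.1 -32.1   0.1 -50.6 -38.2] F [ 0.2  0.2 -0.3] op 0.0146
ROT first [0.   0.08 0.18] n 1.0 then shift [ 0.0142 -0.0935 -0.1752] n 4.0
[0.553425   0.06019375]
```

```bash
python3 -m inch '[0,-0.0187,-0.035,0,0,0.2,0,0,-0.0187,-0.035,0,0,0,0,0,-0.0187,-0.035,0,0,0,0,0,-0.0187,-0.035,0,0,0,0,0,-0.017,-0.032,0,0,0,0,0,0,0,0,0,0,0,0,0,0,0,0,0,0]'
python3 - <<'E'
from h import *
st()
goto2([.5534,.0602,.11],toolrot(192.17))
s=snap("wrist");crop(s,"w21",230,150,400,330,4)
E
```

```text
clock: 44.5
tool_pos: [0.5532, 0.0584, 0.2995]
orientation: [60.7, 89.7, 162.9]
force: [0.2, -0.1, -0.3]
opening: 0.0151
t 44.5 tcp [0.5532 0.0584 0.2995] gp [0.5525 0.0586 0.1405] x [-0.005  0.002 -1.   ] y [-0.977 -0.212  0.004] q [ 26.1  14.9 -22.3  -0.3 -53.  -13.7] F [ 0.2 -0.1 -0.3] op 0.0151
ROT first [ 0.06  0.14 -0.26] n 1.0 then shift [ 0.0305 -0.0005  0.0017] n 1.0
```

View pics/w21.png

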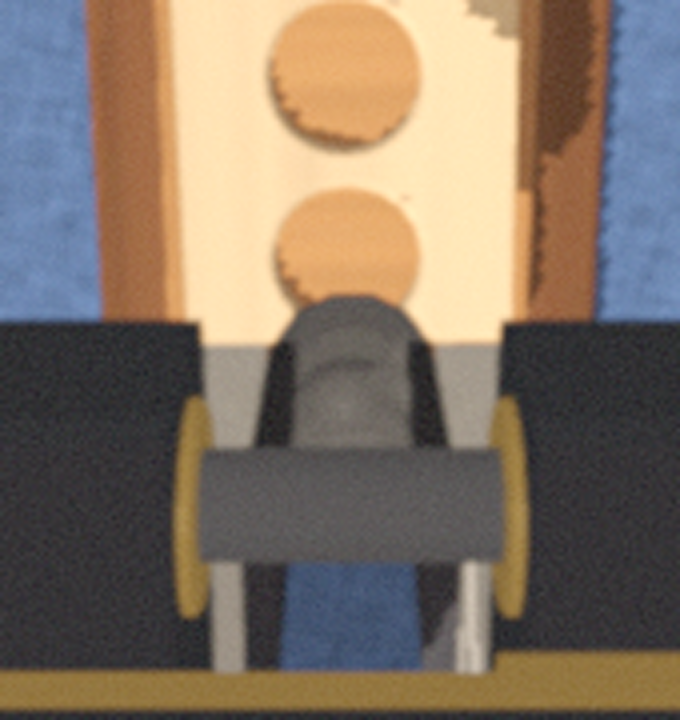

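Run:
```python
from h import *
s=snap("wrist");T=tool();zb=(T[:3,3]+.159*T[:3,0])[2]-.0314+.004
q=T[:3,:3].T@(onz(s,230+353/4,150+294/4,zb)-T[:3,3]);print(q,"centre z",q[2]+.0125)
p=onz(s,230+346/4,150+186/4,.05);print("near seat top edge",p, "exp",np.array([.5534,.0602])-.0145*np.array([-.2108,.9775]))
```

```text
[ 0.18637022  0.00135586 -0.01387843] centre z -0.0013784342554923525
near seat top edge [0.55481165 0.04548921 0.05      ] exp [0.5564566  0.04602625]
```

```bash
python3 -m inch '[0.025,-0.0005,0.0025,0,0.1,-0.2,0,0.02,0,0,0,0,0,0,0.005,0,0,0,0,0,0,0,0,0,0,0,0,0]'
python3 - <<'E'
from h import *
st()
goto2([.5532,.0612,.083],toolrot(192.17))
E
```

```text
clock: 45.1
tool_pos: [0.5519, 0.0645, 0.2502]
orientation: [-59.4, 89.9, 43.2]
force: [0.1, -0.3, 0.4]
opening: 0.0146
t 45.1 tcp [0.5519 0.0645 0.2502] gp [0.5522 0.0648 0.0912] x [ 0.002  0.002 -1.   ] y [-0.976 -0.218 -0.002] q [ 26.8  18.  -25.7  -0.1 -46.1 -14.2] F [ 0.1 -0.3  0.4] op 0.0146
ROT first [0.41 0.08 0.13] n 1.0 then shift [ 0.0082 -0.0006 -0.0035] n 1.0
```

```bash
python3 -m inch '[0.004,-0.0002,-0.0033,0.4,0,0.1,0,0.003,0,0,0,0,0,0,0,0,0,0,0,0,0]'
python3 - <<'E'
from h import *
st()
goto2([.5532,.0612,.0779],toolrot(192.17))
E
```

```text
clock: 45.48
tool_pos: [0.5533, 0.0616, 0.2445]
orientation: [-59.6, 89.8, 42.6]
force: [-0.9, 0.0, -1.7]
opening: 0.0149
t 45.48 tcp [0.5533 0.0616 0.2445] gp [0.5537 0.062  0.0855] x [ 0.003  0.002 -1.   ] y [-0.977 -0.211 -0.003] q [ 26.5  18.5 -25.9  -0.1 -45.4 -14.2] F [-0.9  0.  -1.7] op 0.0149
ROT first [0.02 0.1  0.18] n 1.0 then shift [ 0.0076  0.0001 -0.0004] n 1.0
```

```bash
python3 -m inch '[0.003,0,-0.0004,0,0,0.1,0]'
python3 -m inch '[0.002,0,0,0,0,0,0]'
python3 -m inch '[0.0015,0,0,0,0,0,0]'
python3 -m inch '[0.0015,0,0,0,0,0,0]'
python3 -m inch '[0.001,0,0,0,0,0,0]'
python3 - <<'E'
from h import *
st()
goto2([.5532,.0612,.0779],toolrot(192.17))
E
```

```text
clock: 45.6
tool_pos: [0.5535, 0.0612, 0.2418]
orientation: [-46.2, 89.8, 56.0]
force: [0.3, -0.3, 0.6]
opening: 0.0148
clock: 45.72
tool_pos: [0.5535, 0.0611, 0.2397]
orientation: [-45.5, 89.8, 56.7]
force: [0.6, 0.2, -0.2]
opening: 0.015
clock: 45.85
tool_pos: [0.5535, 0.061, 0.238]
orientation: [-43.9, 89.8, 58.3]
force: [-1.1, -0.5, -0.6]
opening: 0.0151
clock: 45.98
tool_pos: [0.5535, 0.0611, 0.2366]
orientation: [-45.3, 89.8, 56.9]
force: [-4.8, 1.7, 10.9]
opening: 0.0146
clock: 46.1
tool_pos: [0.5535, 0.0613, 0.2364]
orientation: [-49.1, 89.8, 53.1]
force: [-5.7, 2.2, 13.7]
opening: 0.0152
t 46.1 tcp [0.5535 0.0613 0.2364] gp [0.5538 0.0617 0.0774] x [ 0.002  0.002 -1.   ] y [-0.977 -0.211 -0.002] q [ 26.4  19.2 -26.3  -0.1 -44.4 -14.2] F [-5.7  2.2 13.7] op 0.0152
ROT first [0.03 0.11 0.12] n 1.0 then shift [-0.0005  0.0004 -0.    ] n 1.0
```

Floor reached at the predicted height. Release and look.

```bash
python3 -m inch '[0,0,0,0,0,0,0.045,0,0,0,0,0,0,0.045,0,0,0,0,0,0,0.045,-0.02,0,0,0,0,0,0.045,-0.05,0,0,0,0,0,0.045,-0.05,0,0,0,0,0,0.06,-0.03,0,0,0,0,0,0.06,0,0,0,0,0,0,0.06]'
python3 - <<'E'
from h import *
st()
s=snap("wrist");crop(s,"w22",230,50,400,300,3)
s=snap("scene");crop(s,"c18",240,130,370,260,5)
cv2.imwrite("pics/full3.png",s["color"][:,:,::-1])
t=snap("top");cv2.imwrite("pics/top3.png",t["color"][:,:,::-1])
E
```

```text
clock: 47.1
tool_pos: [0.5534, 0.0608, 0.3898]
orientation: [10.8, 89.9, 113.0]
force: [0.0, -0.3, -0.2]
opening: 0.0595
t 47.1 tcp [0.5534 0.0608 0.3898] gp [0.5533 0.061  0.2308] x [-0.     0.001 -1.   ] y [-0.977 -0.211  0.   ] q [ 26.4  10.1 -15.7  -0.1 -64.3 -14.2] F [ 0.  -0.3 -0.2] op 0.0595
```

View pics/w22.png

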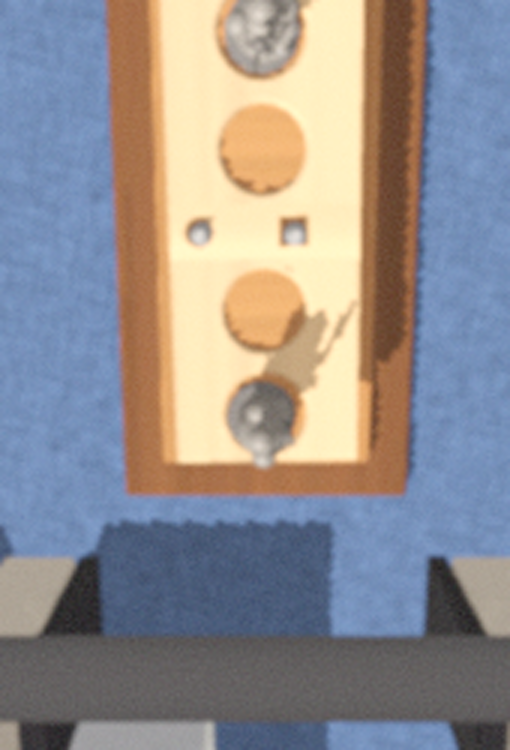

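View pics/c18.png

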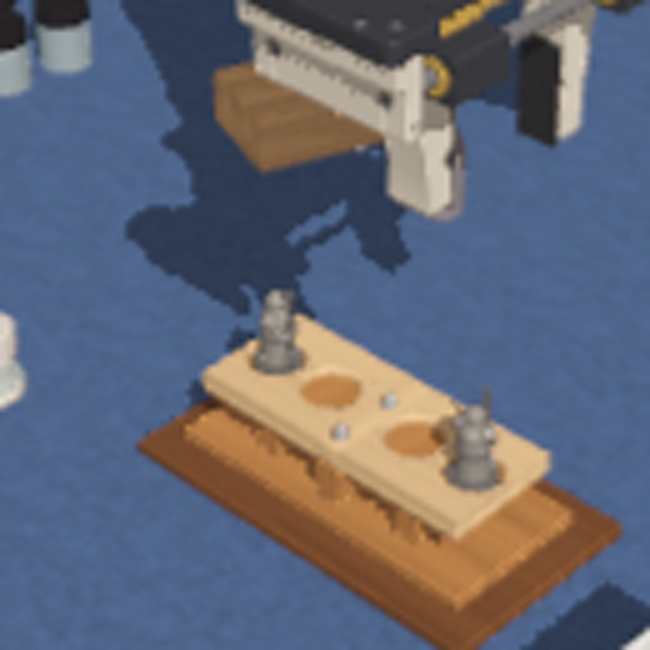

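View pics/full3.png

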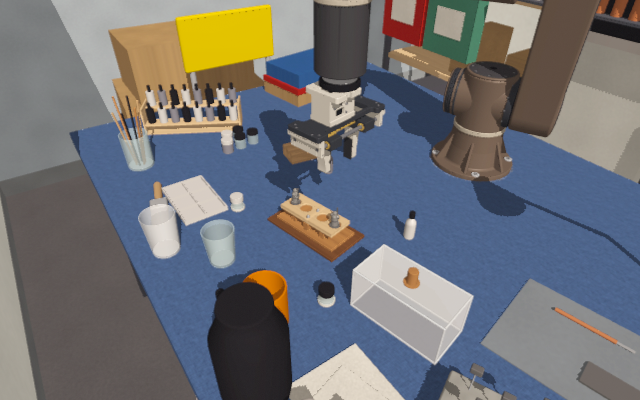

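View pics/top3.png

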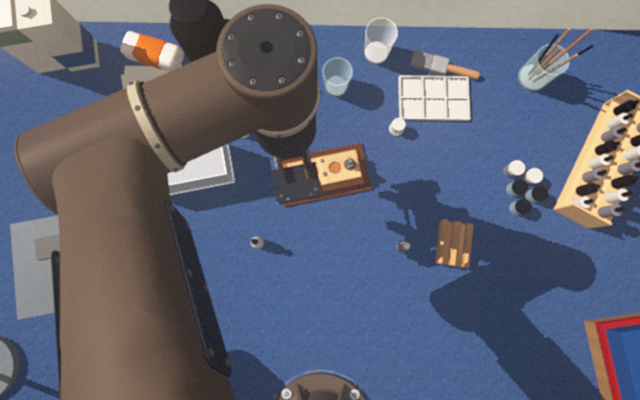

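```bash
python3 - <<'E'
from h import *
goto2([.5703,.300,.23],toolrot(192.17))
E
python3 -m inch '[0,-0.01,0.04,0,0,0,0.0876,0,-0.01,0.04,0,0,0,0.0876,0,-0.012,0.04,0,0,0,0.0876,0,-0.012,0.04,0,0,0,0.0876,0,-0.012,0.04,0,0,0,0.0876,0,-0.012,0.03,0,0,0,0.0876,0,0,0,0,0,0,0.0876,0,0,0,0,0,0,0.0876]'
python3 - <<'E'
from h import *
st()
s=snap("wrist");cv2.imwrite("pics/w23.png",s["color"][:,:,::-1])
E
```

```text
ROT first [-0.    0.03 -0.34] n 1.0 then shift [-0.0026 -0.0678  0.2303] n 4.0
clock: 48.25
tool_pos: [0.5694, 0.3057, 0.3713]
orientation: [108.1, 88.4, -149.9]
force: [0.1, 0.4, 0.8]
opening: 0.0874
t 48.25 tcp [0.5694 0.3057 0.3713] gp [0.5657 0.3036 0.2123] x [-0.023 -0.014 -1.   ] y [-0.978 -0.208  0.026] q [ 45.4  19.6  -5.   -0.4 -66.9 -33.2] F [0.1 0.4 0.8] op 0.0874
```

View pics/w23.png

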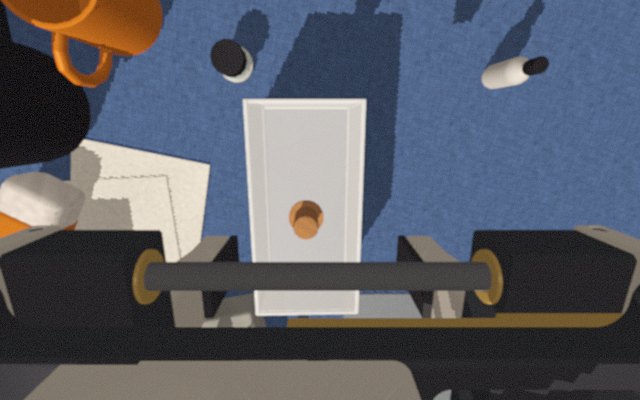

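```bash
python3 -m inch '[0,0,0,0,-0.6,-1.4,0.0876,0,0,0,0,0,0,0.0876]'
python3 - <<'E'
from h import *
st();s=snap("wrist");crop(s,"w24",230,85,380,245,4);crop(s,"w25",230,285,380,325,5)
E
```

```text
clock: 48.55
tool_pos: [0.5695, 0.304, 0.3712]
orientation: [-4.7, 89.8, 97.3]
force: [-0.9, 0.3, -0.6]
opening: 0.0875
t 48.55 tcp [0.5695 0.304  0.3712] gp [0.5694 0.3044 0.2122] x [-0.     0.003 -1.   ] y [-0.978 -0.206 -0.   ] q [ 45.3  19.   -6.   -0.1 -64.9 -33.4] F [-0.9  0.3 -0.6] op 0.0875
```

View pics/w24.png

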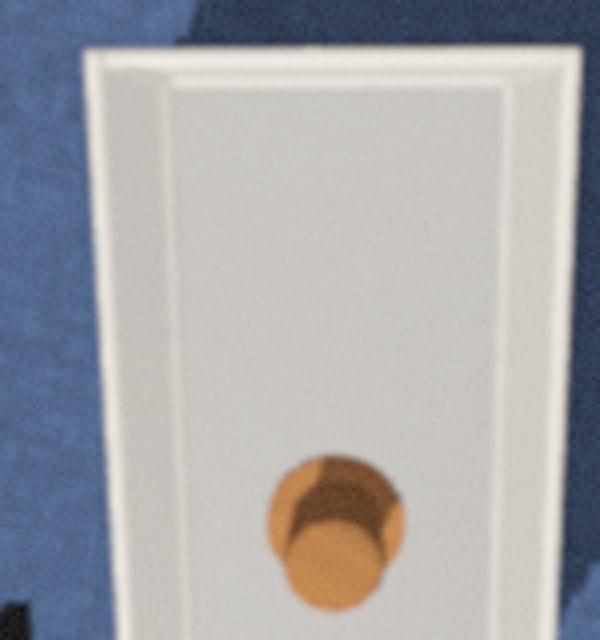

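View pics/w25.png

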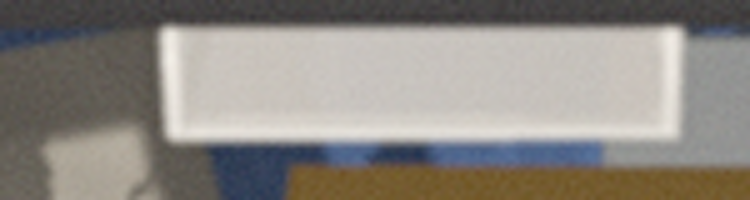

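Run:
```python
from h import *
s=snap("wrist")
R=[onz(s,*p,.099) for p in [(251,97),(375.5,96.8),(366.4,312.6),(263,312.8)]]
print(np.round(R,4),np.mean(R,0))
d=R[0]+R[1]-R[2]-R[3];print(np.linalg.norm(d)/2,np.linalg.norm(R[0]-R[1]),np.linalg.norm(R[2]-R[3]),np.degrees(np.arctan2(d[1],d[0]))+90);d=R[0]-R[1]+R[3]-R[2];print(np.degrees(np.arctan2(d[1],d[0])))
k=onz(s,313.75,226.2,.129);print("knob",k)
goto2([.5705,.3155,.1225],toolrot(192.17))
```

```text
[[0.6373 0.2292 0.099 ]
 [0.5425 0.2091 0.099 ]
 [0.5017 0.3976 0.099 ]
 [0.5972 0.4179 0.099 ]] [0.56969633 0.3134442  0.099     ]
0.1928811757079628 0.09687029485106662 0.0976088374114995 12.106889126589905
12.008254478284151
knob [0.5697381  0.31281725 0.129     ]
ROT first [-0.26  0.15 -0.01] n 1.0 then shift [ 0.0898 -0.0033  0.0108] n 2.0
```

```bash
python3 -m inch '[0.04,-0.003,0.009,-0.3,0.1,0,0.0876,0.04,0,0,0,0,0,0.0876,0.005,0,0,0,0,0,0.0876,0,0,0,0,0,0,0.0876]'
python3 - <<'E'
from h import *
st()
goto2([.5713,.3135,.1225],toolrot(192.17))
E
```

```text
clock: 49.15
tool_pos: [0.5717, 0.3136, 0.2882]
orientation: [-58.7, 89.7, 43.5]
force: [0.2, 0.1, 0.2]
opening: 0.0877
t 49.15 tcp [0.5717 0.3136 0.2882] gp [0.5724 0.3143 0.1292] x [ 0.004  0.004 -1.   ] y [-0.977 -0.211 -0.005] q [ 45.9  23.5 -11.    0.  -55.2 -33.7] F [0.2 0.1 0.2] op 0.0877
ROT first [0.02 0.17 0.28] n 1.0 then shift [ 0.0067  0.0005 -0.    ] n 1.0
```

```bash
python3 -m inch '[0.006,0.0005,0,0,0.1,0.2,0.0876,0,0,0,0,0,0,0.06,0.001,0,0,0,0,0,0,0.001,0,0,0,0,0,0,0,0,0,0,0,0,0,0,0,0,0,0,0,0,0,0,0,0,0,0,0]'
python3 -m inch '[0,0,0,0,0,0,0]'
python3 - <<'E'
from h import *
st()
E
```

```text
clock: 50.02
tool_pos: [0.5722, 0.3141, 0.2843]
orientation: [-58.9, 89.5, 43.3]
force: [0.9, 0.1, 0.6]
opening: 0.0327
clock: 50.15
tool_pos: [0.5721, 0.3141, 0.2843]
orientation: [-58.5, 89.6, 43.7]
force: [-1.8, -0.6, 2.1]
opening: 0.0233
t 50.15 tcp [0.5721 0.3141 0.2843] gp [0.573  0.3149 0.1253] x [ 0.006  0.005 -1.   ] y [-0.977 -0.211 -0.006] q [ 45.9  23.7 -11.2   0.  -54.6 -33.7] F [-1.8 -0.6  2.1] op 0.0233
```

```bash
python3 -m inch '[0.001,0,0,0,0.3,0.3,0,0,0,0,0,0,0,0,0,0,0,0,0,0,0]'
python3 - <<'E'
from h import *
st()
goto2([.5713,.3135,.1225],toolrot(192.17))
E
```

```text
clock: 50.52
tool_pos: [0.5721, 0.3144, 0.2837]
orientation: [-124.2, 89.9, -22.0]
force: [-0.4, -0.8, 1.7]
opening: 0.0192
t 50.52 tcp [0.5721 0.3144 0.2837] gp [0.5724 0.3143 0.1247] x [ 0.002 -0.001 -1.   ] y [-0.977 -0.212 -0.002] q [ 45.9  23.9 -11.1   0.1 -55.  -33.8] F [-0.4 -0.8  1.7] op 0.0192
ROT first [ 0.05 -0.06  0.09] n 1.0 then shift [ 0.0022  0.001  -0.0007] n 1.0
```

```bash
python3 -m inch '[-0.02,0,0,0,0,0,0,-0.03,0,0,0,0,0,0,-0.04,0,0,0,0,0,0,-0.04,0,0,0,0,0,0,-0.01,0.005,-0.02,0,0,0,0,0,0.009,-0.04,0,0,0,0,0,0.009,-0.04,0,0,0,0,0,0.009,-0.04,0,0,0,0,0,0.009,-0.04,0,0,0,0,0,0.009,-0.04,0,0,0,0,0,0.009,-0.035,0,0,0,0,0,0.007,-0.025,0,0,0,0,0,0,0,0,0,0,0,0,0,0,0,0,0,0]'
python3 - <<'E'
from h import *
st()
goto2([.5665,-.0003,.25],toolrot(192.17))
s=snap("scene");cv2.imwrite("pics/full4.png",s["color"][:,:,::-1])
E
```

```text
clock: 52.28
tool_pos: [0.5585, 0.0107, 0.4107]
orientation: [100.2, 88.2, -158.0]
force: [-0.6, -0.3, -3.8]
opening: 0.0193
t 52.27 tcp [0.5585 0.0107 0.4107] gp [0.5539 0.0088 0.2518] x [-0.029 -0.012 -1.   ] y [-0.978 -0.205  0.03 ] q [ 21.2   9.9 -13.    0.  -68.8  -9.4] F [-0.6 -0.3 -3.8] op 0.0193
ROT first [-0.34 -0.31 -1.75] n 1.0 then shift [ 0.0017 -0.0055 -0.0124] n 1.0
```

View pics/full4.png

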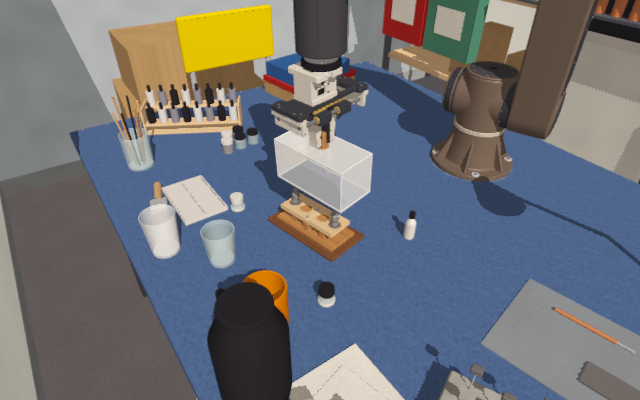

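```bash
python3 -m inch '[0,-0.0055,-0.012,-0.3,-0.3,-1.8,0,0,0,0,0,0,0,0,0,0,0,0,0,0,0]'
python3 - <<'E'
from h import *
st()
goto2([.5665,-.0003,.1327],toolrot(192.17))
s=snap("wrist");cv2.imwrite("pics/w26.png",s["color"][:,:,::-1])
E
```

```text
clock: 52.7
tool_pos: [0.5669, 0.0009, 0.4099]
orientation: [-83.5, 89.9, 18.8]
force: [0.1, 0.4, -2.3]
opening: 0.0193
t 52.7 tcp [0.5669 0.0009 0.4099] gp [0.5672 0.001  0.2509] x [ 0.002  0.001 -1.   ] y [-0.977 -0.213 -0.002] q [ 19.9  10.2 -12.8   0.  -66.9  -7.6] F [ 0.1  0.4 -2.3] op 0.0193
ROT first [0.11 0.01 0.11] n 1.0 then shift [ 0.1182  0.0006 -0.0011] n 2.0
```

View pics/w26.png

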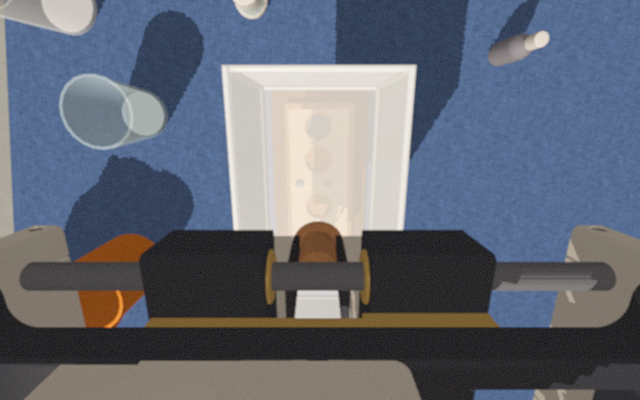

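Run:
```python
from h import *
s=snap("wrist");T=tool();g=T[:3,3]+.159*T[:3,0];crop(s,"w27",215,55,425,85,3)
m=np.array([-.2108,.9775,0]);n=np.array([.9775,.2108,0])
for p in [(222.5,66),(416.5,66.)]:
    q=onz(s,*p,g[2]-.1247+.099);print(q,(q-g)@m,(q-g)@n)
```

```text
[ 0.63315927 -0.08340537  0.22522033] -0.09645576946275734 0.046722774680831566
[ 0.53903553 -0.10384707  0.22522033] -0.09659624706422472 -0.04959229483391014
```

View pics/w27.png

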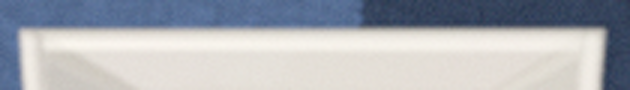

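```bash
python3 -m inch '[0.015,0.0006,-0.0011,0.1,0,0.1,0,0.02,0,0,0,0,0,0,0,0,0,0,0,0,0]'
python3 - <<'E'
from h import *
st()
goto2([.5665,-.0003,.1327],toolrot(192.17))
E
```

```text
clock: 53.18
tool_pos: [0.566, 0.0, 0.3722]
orientation: [56.6, 89.9, 158.8]
force: [-1.2, -0.1, -2.9]
opening: 0.0189
t 53.17 tcp [0.566  0.     0.3722] gp [5.659e-01 1.000e-04 2.132e-01] x [-0.001  0.    -1.   ] y [-0.977 -0.211  0.001] q [ 19.8  11.7 -16.   -0.  -62.3  -7.6] F [-1.2 -0.1 -2.9] op 0.0189
ROT first [ 0.03  0.03 -0.05] n 1.0 then shift [ 0.0805 -0.0004 -0.0004] n 2.0
```

```bash
python3 -m inch '[0.02,-0.0004,-0.0004,0,0,0,0,0.025,0,0,0,0,0,0,0.015,0,0,0,0,0,0,0,0,0,0,0,0,0]'
python3 - <<'E'
from h import *
st()
goto2([.5665,-.0003,.1327],toolrot(192.17))
E
```

```text
clock: 53.68
tool_pos: [0.5673, -0.0, 0.3121]
orientation: [-106.6, 89.9, -4.3]
force: [1.4, -0.7, -2.1]
opening: 0.0193
t 53.67 tcp [ 0.5673 -0.      0.3121] gp [ 0.5675 -0.      0.1531] x [ 0.001 -0.    -1.   ] y [-0.977 -0.212 -0.001] q [ 19.8  15.  -20.4   0.  -54.6  -7.5] F [ 1.4 -0.7 -2.1] op 0.0193
ROT first [ 0.09 -0.02  0.05] n 1.0 then shift [ 0.0204  0.0008 -0.0001] n 1.0
```

```bash
python3 -m inch '[0.007,0.0008,0,0.1,0,0,0,0.005,0,0,0,0,0,0,0,0,0,0,0,0,0]'
python3 - <<'E'
from h import *
st()
goto2([.5665,-.0003,.1327],toolrot(192.17))
E
```

```text
clock: 54.05
tool_pos: [0.5673, -0.0001, 0.3013]
orientation: [-96.0, 89.8, 6.2]
force: [-0.0, -0.4, -3.5]
opening: 0.0191
t 54.05 tcp [ 5.673e-01 -1.000e-04  3.013e-01] gp [0.5679 0.     0.1423] x [ 0.004  0.    -1.   ] y [-0.978 -0.211 -0.004] q [ 19.8  15.6 -21.2   0.1 -53.   -7.6] F [-0.  -0.4 -3.5] op 0.0191
ROT first [-0.   -0.02  0.23] n 1.0 then shift [ 0.0096  0.0008 -0.0001] n 1.0
```

```bash
python3 -m inch '[0.004,0.0008,0,0,0,0.2,0]'
python3 -m inch '[0.003,0,0,0,0,0,0]'
python3 -m inch '[0.002,0,0,0,0,0,0]'
python3 -m inch '[0.0015,0,0,0,0,0,0]'
python3 -c "
from h import *
st()"
```

```text
clock: 54.18
tool_pos: [0.5667, -0.0002, 0.2978]
orientation: [-104.0, 89.9, -1.8]
force: [-0.2, 1.0, -3.3]
opening: 0.0193
clock: 54.3
tool_pos: [0.5667, -0.0002, 0.2947]
orientation: [-103.5, 89.9, -1.3]
force: [0.7, 0.1, -3.7]
opening: 0.0193
clock: 54.42
tool_pos: [0.5667, -0.0002, 0.2925]
orientation: [-102.9, 89.9, -0.8]
force: [0.2, 0.3, -3.3]
opening: 0.0192
clock: 54.55
tool_pos: [0.5667, -0.0002, 0.2917]
orientation: [-116.5, 89.9, -14.3]
force: [-6.6, 1.8, 14.0]
opening: 0.0192
t 54.55 tcp [ 5.667e-01 -2.000e-04  2.917e-01] gp [ 5.670e-01 -3.000e-04  1.327e-01] x [ 0.002 -0.    -1.   ] y [-0.977 -0.211 -0.002] q [ 19.8  16.1 -21.8   0.1 -51.9  -7.6] F [-6.6  1.8 14. ] op 0.0192
```

Contact exactly at the predicted height (0.1327). Release and retreat.

```bash
python3 -m inch '[0,0,0,0,0,0,0.05,0,0,0,0,0,0,0.07,0,0,0,0,0,0,0.0876,0,0,0,0,0,0,0.0876,-0.02,0,0,0,0,0,0.0876,-0.05,0,0,0,0,0,0.0876,-0.05,0,0,0,0,0,0.0876,-0.04,0,0,0,0,0,0.0876,0,0,0,0,0,0,0.0876]'
python3 - <<'E'
from h import *
st()
s=snap("wrist");cv2.imwrite("pics/w28.png",s["color"][:,:,::-1])
c=snap("scene");crop(c,"c19",230,130,400,270,4)
t=snap("top");cv2.imwrite("pics/top4.png",t["color"][:,:,::-1])
E
```

```text
clock: 55.68
tool_pos: [0.5669, -0.0002, 0.4573]
orientation: [-119.0, 89.8, -16.8]
force: [-0.1, -0.3, -1.0]
opening: 0.0872
t 55.67 tcp [ 5.669e-01 -2.000e-04  4.573e-01] gp [ 5.675e-01 -4.000e-04  2.983e-01] x [ 0.003 -0.001 -1.   ] y [-0.977 -0.212 -0.003] q [ 19.8   8.6  -8.6   0.1 -72.7  -7.6] F [-0.1 -0.3 -1. ] op 0.0872
```

View pics/w28.png

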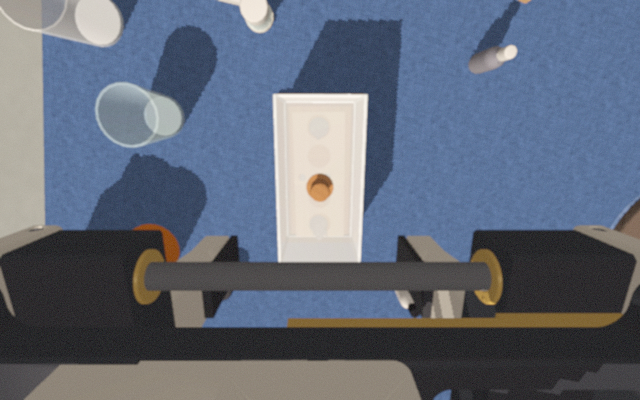

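View pics/c19.png

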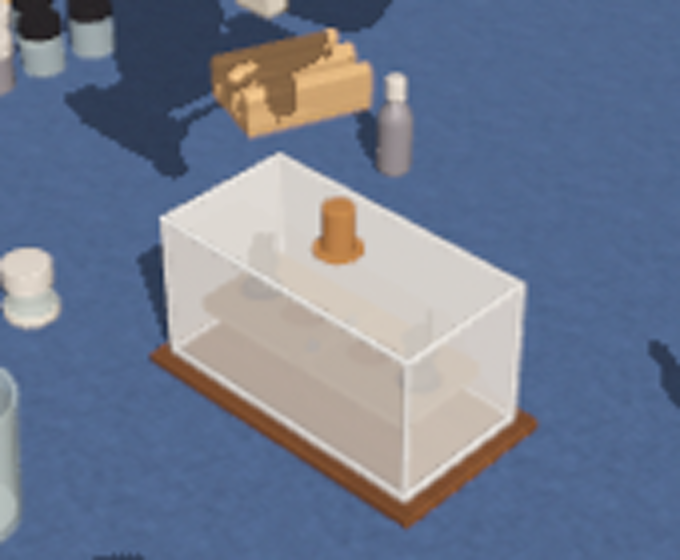

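View pics/top4.png

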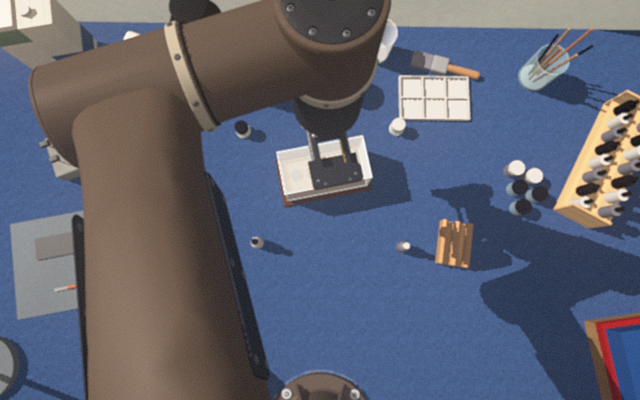

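Run:
```python
from h import *
c=snap("scene");f=lambda u,v:(230+u/4,130+v/4)
R=[onz(c,*f(*p),.107) for p in [(280,153),(524,286),(407,361),(162,218)]];print(np.round(R,4),np.mean(R,0))
print([round(np.linalg.norm(R[i]-R[(i+1)%4]),4) for i in range(4)]);d=R[1]-R[0]+R[2]-R[3];print("yaw",np.degrees(np.arctan2(d[1],d[0]))-90)
print("before: centre .5671 .0053 (scene cam)")
B=[onz(c,*f(*p),.008) for p in [(150,356),(406,525),(537,424)]];print("stand centre scene",(B[0]+B[2])/2)
```

```text
[[ 0.5393 -0.1003  0.107 ]
 [ 0.501   0.0872  0.107 ]
 [ 0.5915  0.1032  0.107 ]
 [ 0.6323 -0.08    0.107 ]] [0.5660352  0.00253665 0.107     ]
[np.float64(0.1914), np.float64(0.0919), np.float64(0.1877), np.float64(0.0952)]
yaw 12.03199433347119
before: centre .5671 .0053 (scene cam)
stand centre scene [0.56806685 0.00618339 0.008     ]
```

```bash
python3 -c "
from plant import ctrl
print(ctrl.close_job()); print(ctrl.get_obs()['clock'])"
```

```text
the job is handed in; nothing more can be done
None
the job is handed in; nothing more can be done
```

The job is handed in at about 56 s of the 210 s allowed, with everything put away as asked. No verdict is reported, so what follows rests on my own checks.

**What I did**
- I took the cover off and set it on the table.
- I turned the plate over by way of the rack's right-hand groove and seated it on both pins with the small recesses up.
- The top view showed only two figures, the staff one and the sword one, and I stood each in an outer recess.
- I then put the cover back on the rim and backed the arm clear.

**Last checks**
- **Plate:** the grasp height at contact was the same as on the original seating (0.0462 m). The depth fit showed the top level to about 0.3 degrees, and both pins showed through the plate.
- **Figures:** both touched down within 0.5 mm of the expected recess-floor height, and both look upright in the images.
- **Cover:** it touched at exactly the predicted rim height (0.1327 m at the grasp point). It looks level and is turned 12.0 degrees, against 12.2 for the stand.
- **Bottles and pots:** none of the four appears to have moved in the last top view.

**What failed or disagreed**
- **First regrip:** the first try at regripping the plate in the rack ran into a joint limit. I gripped it 25 mm higher with less tilt instead.
- **Cover centring:** the last scene-camera estimate puts the cover's centre about 4 mm from the stand's centre. That camera is only good to a few millimetres. The gripper readings and wrist camera put it within about 1 mm.

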